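# Open the reagent bottles and lock the draw-off bar

## Task

Make the reagent station ready to draw: take every safety cap that is still on a bottle off (press it down firmly and, keeping it pressed, turn it counter-clockwise to its stop, then lift) and put the caps in the open metal tray. Then pull the draw-off bar forward by its knob, fully home over the open bottles, and lock both its ends with the two loose retaining pins from the grey stand, each pushed down fully through bracket and bar end. Leave the beaker and the small jar where they stand.

Things in the scene. Friction and masses are not known exactly. Their poses are not given: they have to be found in the camera images.
- station: white reagent station, fixed, 225 mm deep (x), 428 mm wide (y): three white 80 mm bottles in a row along its y axis, each with a grey 62 mm collar as its mouth. Origin at table level under the middle bottle; its -x side faces the robot, z up. Side rails at y = +136 and -136 mm, 120 mm high, carry the bar. It may stand up to 10 degrees turned.
- mouth_a (a point): centre of the left (+y) bottle's collar top, 120 mm above the table, 90 mm from the next bottle. The lock, same on all three: a spring pushes the cap up with 6 N (0.6 N more per mm). It turns only while pressed down over 8 mm (9 to 10 mm, about 12 N, is good; hard stop at 12 mm).
- mouth_b (a point): centre of the middle bottle's collar top, 120 mm above the table. The lock, continued: kept pressed and turned 60 degrees counter-clockwise (from above) the cap meets an end stop; there (52 to 63 degrees) its lugs are under two slots and it lifts straight off (30 mm up to be clear). Let up before, it stays caught.
- mouth_c (a point): centre of the right (-y) bottle's collar top, 120 mm above the table, 90 mm from the middle bottle. Lock as on the others.
- cap_a: safety cap of the left bottle (absent in some starts: that bottle is already open): white ribbed knob, 44 mm diameter, 32 mm tall, on a 26 mm stem with a 50 x 9 x 8 mm cross bar (two lugs, along its x) at the foot. Origin: centre of the stem's underside, z up; knob underside 42 mm, top 74 mm above it. 120 g. On the bottle the knob's underside is 12 mm above the collar. How it unlocks: see mouth_a and mouth_b.
- cap_b: safety cap of the middle bottle (absent in some starts: that bottle is already open): white ribbed knob, 44 mm diameter, 32 mm tall, on a 26 mm stem with a 50 x 9 x 8 mm cross bar (two lugs, along its x) at the foot. Origin: centre of the stem's underside, z up; knob underside 42 mm, top 74 mm above it. 120 g. On the bottle the knob's underside is 12 mm above the collar. How it unlocks: see mouth_a and mouth_b.
- cap_c: safety cap of the right bottle (absent in some starts: that bottle is already open): white ribbed knob, 44 mm diameter, 32 mm tall, on a 26 mm stem with a 50 x 9 x 8 mm cross bar (two lugs, along its x) at the foot. Origin: centre of the stem's underside, z up; knob underside 42 mm, top 74 mm above it. 120 g. On the bottle the knob's underside is 12 mm above the collar. How it unlocks: see mouth_a and mouth_b.
- bar (a joint): steel draw-off bar sliding level along the station's -x, in m: 0 = parked behind the bottles (100 mm from the row), 0.100 = fully home over them, at its stop. 30 mm wide (x), 312 mm long (y), underside 126 mm, top 138 mm above the table: any cap still on a bottle blocks it. Friction about 2 N; it stays where it is left.
- bar_knob (a point): point on the axis of the bar's upright black knob (16 mm diameter, 40 mm tall, its top 178 mm above the table), 160 mm above the table, 22 mm above the bar's top. It moves with the bar.
- lock_hole_l (a point): centre of the hole mouth on top of the upper ear (36 x 32 mm) of the steel clevis at the station's left (+y) end, 146 mm above the table, 186 mm from the middle. Upright 12.8 mm hole through upper ear (8 mm), 2 mm gap, the bar's end tongue (8 mm, in line only when the bar is fully home), 2 mm gap, lower ear (8 mm), free below. Its upright is on the outer side.
- lock_hole_r (a point): the same hole mouth of the clevis at the station's right (-y) end, 146 mm above the table
- pin_1: retaining pin (two alike, either fits either end): 10 mm steel shank, 45 mm long, chamfered tip; above it a black grip head, 18 mm diameter, 34 mm tall (79 mm in all). Origin: centre of the tip; z from tip to head. Starts upright in the stand, its head resting on it. About 60 g. Fully home its head rests on the upper ear (tip 101 mm above the table).
- pin_2: retaining pin (two alike, either fits either end): 10 mm steel shank, 45 mm long, chamfered tip; above it a black grip head, 18 mm diameter, 34 mm tall (79 mm in all). Origin: centre of the tip; z from tip to head. Starts upright in the stand, its head resting on it. About 60 g. Fully home its head rests on the upper ear (tip 101 mm above the table).
- pin_stand: grey block 140 (x) x 60 (y) x 45 mm, fixed, with two 12 mm upright holes, 35 mm either side of its middle along x, that hold the pins. Origin: centre of its underside.
- tray: loose open aluminium tray for the caps, 200 (x) x 130 (y) mm outside, walls 4 mm thick and 30 mm high, floor 4 mm. Origin: centre of its underside. Mass 0.35 kg. It stands on the other side of the station from the pin stand; which side varies.
- beaker: clear beaker, 60 mm wide, 75 mm tall, near the robot: leave alone
- jar: small closed jar, 50 mm wide, 70 mm tall, near the robot: leave alone
Things that resemble listed ones, but are neither listed nor needed, are in the scene too. What is shaped like the cap_c but green is not meant.

How it is judged:
On the way, in this order (a step that is already met when the one before it is completed fails the run):
1. every safety cap is off its bottle (distance between cap_a and mouth_a above 0.06 m and distance between cap_b and mouth_b above 0.06 m and distance between cap_c and mouth_c above 0.06 m), for 0.2 s.
2. the draw-off bar is fully home (value of joint bar above 0.096 m), for 0.2 s.
3. one pin is fully down through bracket and bar at each end ((((horizontal distance between pin_1 and lock_hole_l below 0.005 m and height (world z) of pin_1 between 0.095 and 0.106 m and angle between pin_1's own z axis and vertical below 0.12 rad) and (horizontal distance between pin_2 and lock_hole_r below 0.005 m and height (world z) of pin_2 between 0.095 and 0.106 m and angle between pin_2's own z axis and vertical below 0.12 rad)) or ((horizontal distance between pin_1 and lock_hole_r below 0.005 m and height (world z) of pin_1 between 0.095 and 0.106 m and angle between pin_1's own z axis and vertical below 0.12 rad) and (horizontal distance between pin_2 and lock_hole_l below 0.005 m and height (world z) of pin_2 between 0.095 and 0.106 m and angle between pin_2's own z axis and vertical below 0.12 rad)))), for 0.2 s.
At the end, for the whole second after the job is handed in: Every cap present lies or stands inside the tray (its origin within the walls and less than 40 mm above the tray's underside), the tray level, the bar within 4 mm of its home stop, at each end one pin upright and within 5 mm of seated on the upper ear, through bracket and bar, all at rest (x of cap_a in the frame of tray between -0.1 and 0.1 m and y of cap_a in the frame of tray between -0.065 and 0.065 m and z of cap_a in the frame of tray between -0.005 and 0.04 m and linear speed of each of cap_a, cap_b, cap_c, pin_1, pin_2 below 0.03 m/s and x of cap_b in the frame of tray between -0.1 and 0.1 m and y of cap_b in the frame of tray between -0.065 and 0.065 m and z of cap_b in the frame of tray between -0.005 and 0.04 m and x of cap_c in the frame of tray between -0.1 and 0.1 m and y of cap_c in the frame of tray between -0.065 and 0.065 m and z of cap_c in the frame of tray between -0.005 and 0.04 m and angle between tray's own z axis and vertical below 0.1 rad and value of joint bar above 0.096 m and (((horizontal distance between pin_1 and lock_hole_l below 0.005 m and height (world z) of pin_1 between 0.095 and 0.106 m and angle between pin_1's own z axis and vertical below 0.12 rad) and (horizontal distance between pin_2 and lock_hole_r below 0.005 m and height (world z) of pin_2 between 0.095 and 0.106 m and angle between pin_2's own z axis and vertical below 0.12 rad)) or ((horizontal distance between pin_1 and lock_hole_r below 0.005 m and height (world z) of pin_1 between 0.095 and 0.106 m and angle between pin_1's own z axis and vertical below 0.12 rad) and (horizontal distance between pin_2 and lock_hole_l below 0.005 m and height (world z) of pin_2 between 0.095 and 0.106 m and angle between pin_2's own z axis and vertical below 0.12 rad)))); the robot touches nothing.
It fails at once if a bystander (beaker) is shifted by more than 4 cm (distance of beaker from where it was at the start of the episode above 0.04 m).
It fails at once if a bystander (jar) is shifted by more than 4 cm (distance of jar from where it was at the start of the episode above 0.04 m).
Of cap_a, cap_b, cap_c only 2 to 3 are there at a start; the rules pass over those that are not, and their reading is None.
At some moment in a run one of tray may be knocked a few centimetres aside while the robot is not near it.
It also fails if it takes over 208 s, if anything falls off the work surface, if the arm or the gripper's body presses on something with over 40 N, if the wrist force passes 120 N, or if a joint passes its speed limit or range.

## Robot

A 6-joint arm with a two-finger parallel gripper is mounted at the origin on the work surface. World frame = base frame: x ahead of the robot, y to its left, z up, the work surface at z = 0. Lengths are in m, angles in rad, forces in N, time in s.
With the tool pointing down it reaches from about 0.275 to 0.75 m from the base axis. Payload 10.2 kg.
Tool frame: the origin (TCP) lies at the very end of the fingers, on their centre line; the grasp point (between the pads) lies 19 mm behind it; y points along the fingers, z is the direction in which the jaws open and shut, and the axes are right-handed (so a half turn about y gives the same grasp; the last joint's range is limited). The gripper opens to 88 mm and grips with 3 to 60 N. Pads are 18 mm wide; open, the fingers measure 123 mm over their backs; the gripper's body (75 mm by 187 mm) begins 45 mm behind the grasp point.
Start: joints at [0.921, 0.313, 1.498, -0, 1.331, -0.223], TCP at [0.217, 0.478, 0.239] pointing down, gripper open.
Joint ranges: [-2.94, 2.94], [-0.97, 2.17], [0.19, 2.56], [-1.23, 4.37], [0.02, 3.11], [-2.88, 2.88]. Speed limits (rad/s): [2.39, 2.39, 3.01, 3.14, 3.14, 3.14].

## Interface

Orientations are given as a unit quaternion [x, y, z, w].
In Python, from cell import env gives the robot as it stands.
- The arm moves only by the shell command python3 -m handwheel 'ROWS' [FORCE]. ROWS is JSON, a list of rows, each a list of 3 entries, a list of its own where there are three numbers: the shift along the world's x, y, z in m, then the turn, a rotation vector about the world's x, y, z in rad, then the opening, from 0 (shut) to 1 (fully open). In form: [[[x, y, z], [rx, ry, rz], claw], ...]. A call has 1 to 8 rows; each row shifts and turns the commanded pose from where the row before left it; what a row does not reach is not made up. A row lasts 1/12 s, in which the tool goes at most 41.7 mm and 7.16 degrees, less where a joint would pass 70% of its speed; a pose out of reach is approached as far as the arm can. A call is refused whole if a number of a shift passes 0.0417 or a number of a turn 0.125, either way. A call with a gripper value outside its range is refused whole. The fingers move at their own pace and stop on an object; FORCE is the grip in N (left out, the last holds). Time passes only in rows, so rows that do not move let the fingers close. It gives the time, the measured TCP pose, the force and the opening at its end, in the units of the state.
- env.get_state(): the state, without advancing time (a new reading comes with each control period).
- env.camera(name): name is "side" or "top" or "wrist"; returns the picture (384x512x3 uint8, blue, green, red); there is no depth.
- env.camera_params(name): a dict with "intrinsics" (3x3 intrinsics, pixels), "R" (3x3) and "t" (3): a world point X has camera coordinates R X + t. Camera axes: x right, y down, z forward; pixel columns grow to the right and rows downward; lengths in m; the calibration is good to about 2 mm. A picture is of the moment at which its call begins: read the wrist's pose just before it. camera_params takes no time and is no camera call; for the wrist camera it gives the pose at the moment of the call.
- env.hand_in(): hands the job in, once; it reports no verdict.
Trained networks look in the newest picture that a camera, given by its name, has taken for a name from the list of things; names that differ only in an ending like _2 or _b are one class to them, and where a whole thing is asked for, a point or a joint stands for the part that bears it (a point fixed in the world has none). Each returns a list of dicts, best first, with "score" (0 to 1); they miss things now and then, are a little off and sometimes report something else, mostly with a low value. They report only what shows in the picture. A call takes as long as a camera call. They do not tell look-alikes from the thing itself.
- env.boxes_of(label, camera): "point" ([x, y, z] in m, in the coordinates of the camera as it stood for that picture, good to about 4 mm: the middle of the surface that is visible of it).
- env.masks_of(label, camera): "mask" (384x512 bool, what is visible of it).
- env.place_of(label, camera): "point" ([x, y, z] in m, in the coordinates of the camera as it stood for that picture, good to about 4 mm: a listed point, or the origin of a listed thing).
The state is a dict: "time": time; "joints": joint angles; "qvel": joint speeds; "tau": joint torques, N m; "ee_pos": TCP position; "ee_rot": TCP orientation; "ft_force": force on the tool from outside, world axes, zero at the start; "moment": the same for the moment, N m; "grip_width": finger opening in m.
Only numpy, scipy, OpenCV 4.12 (cv2) and the standard library are available. Lean on these libraries where they do the work, as an engineer would, in place of code of your own. Each camera call takes 0.05 s, during which the arm holds its last target.

## Working session

There is one attempt and no reset: what is moved stays moved. The work goes in short steps, Python scripts to look and compute and a shell command to move; the robot and the scene stay as the last step left them, time stands still between calls to the robot, and variables do not carry over. Pictures are saved under pics/ and viewed, and the job is handed in when it is done.

```bash
ls -la; mkdir -p pics
cat > h.py <<'E'
import numpy as np, cv2
from cell import env
from scipy.spatial.transform import Rotation as R
def w(p,P): return np.array(P["R"]).T@(np.array(p)-np.array(P["t"]))
def snap(n,f):
    P=env.camera_params(n); im=env.camera(n); cv2.imwrite('pics/'+f+'.png',im); return P,im
def st():
    s=env.get_state(); print('t',round(s['time'],2),'pos',np.round(s['ee_pos'],4),'F',np.round(s['ft_force'],1),'M',np.round(s['moment'],2),'g',round(s['grip_width'],4)); print('rot',np.round(R.from_quat(s['ee_rot']).as_matrix(),3).tolist(),'j',np.round(s['joints'],3)); return s
E
python3 - <<'E'
from h import *
st()
for c in ['top','side']:
    P,im=snap(c,c+'0')
    for l in ['station','mouth_a','mouth_b','mouth_c','cap_a','bar_knob','lock_hole_l','lock_hole_r','pin_1','pin_stand','tray','beaker','jar']:
        r=env.place_of(l,c)
        print(c,l,[(np.round(w(x['point'],P),3).tolist(),round(x['score'],2)) for x in r])
E
```

```text
total 12
drwxr-xr-x  3 agent agent 4096 Dec  7 00:34 .
drwxr-xr-x 23 root  root  4096 Dec  7 00:34 ..
drwxr-xr-x  2 agent agent 4096 Dec  7 00:34 pics
t 0.0 pos [0.2172 0.4777 0.2382] F [-0.2 -0.5 -0.3] M [ 0.01  0.03 -0.02] g 0.0885
rot [[0.91, -0.001, 0.414], [-0.414, -0.001, 0.91], [-0.0, -1.0, -0.001]] j [ 0.921  0.313  1.498  0.     1.331 -0.223]
top station [([0.548, -0.007, 0.0], 0.83)]
top mouth_a [([0.55, -0.101, 0.118], 0.84), ([0.549, -0.01, 0.12], 0.74), ([0.549, -0.1, 0.087], 0.71), ([0.547, 0.081, 0.121], 0.66), ([0.549, -0.005, -0.001], 0.44)]
top mouth_b [([0.55, -0.101, 0.118], 0.84), ([0.549, -0.01, 0.12], 0.74), ([0.549, -0.1, 0.087], 0.71), ([0.547, 0.081, 0.121], 0.66), ([0.549, -0.005, -0.001], 0.44)]
top mouth_c [([0.55, -0.101, 0.118], 0.84), ([0.549, -0.01, 0.12], 0.74), ([0.549, -0.1, 0.087], 0.71), ([0.547, 0.081, 0.121], 0.66), ([0.549, -0.005, -0.001], 0.44)]
top cap_a [([0.55, 0.08, 0.092], 0.77), ([0.774, -0.049, -0.0], 0.76), ([0.39, -0.258, 0.002], 0.68), ([0.548, -0.012, 0.087], 0.54), ([0.548, -0.096, 0.088], 0.46)]
top bar_knob [([0.636, -0.01, 0.1
[... 1024 characters left out ...]
62, 0.004], 0.62)]
side bar_knob [([0.641, -0.011, 0.161], 0.56)]
side lock_hole_l [([0.556, 0.172, 0.147], 0.96), ([0.553, -0.197, 0.144], 0.76), ([0.395, 0.139, -0.004], 0.32)]
side lock_hole_r [([0.556, 0.172, 0.147], 0.96), ([0.553, -0.197, 0.144], 0.76), ([0.395, 0.139, -0.004], 0.32)]
side pin_1 [([0.553, -0.2, 0.144], 0.67), ([0.557, -0.367, -0.004], 0.52), ([0.489, -0.379, 0.003], 0.51)]
side pin_stand [([0.526, -0.373, -0.001], 0.76), ([0.487, -0.377, 0.001], 0.29)]
side tray [([0.51, 0.377, 0.002], 0.93)]
side beaker [([0.394, -0.167, -0.003], 0.74), ([0.555, -0.366, -0.003], 0.4)]
side jar [([0.4, 0.139, -0.001], 0.77), ([0.558, -0.104, 0.096], 0.3), ([0.55, -0.103, 0.119], 0.29)]
```

View pics/top0.png

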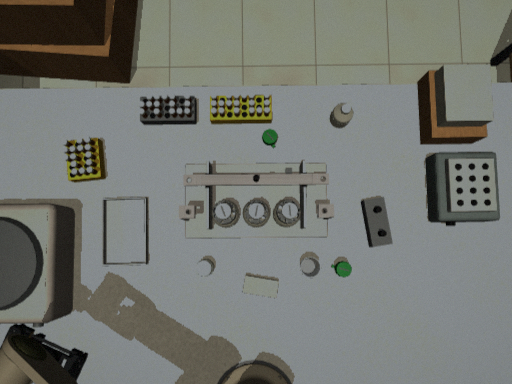

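View pics/side0.png

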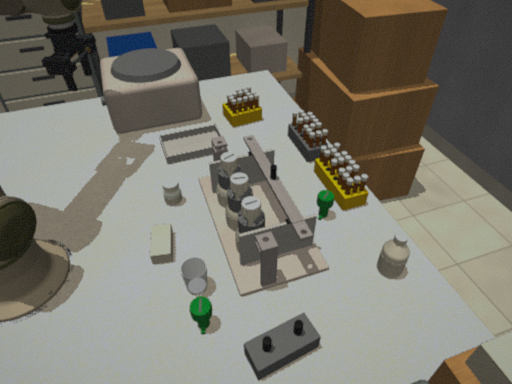

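All three caps are on; the green look-alikes stay where they are. Next I'll check the wrist camera geometry.

```bash
python3 - <<'E'
from h import *
s=st()
P=env.camera_params('wrist'); Rm=np.array(P['R']);t=np.array(P['t'])
c=-Rm.T@t; print('cam',c,'axes',np.round(Rm,3).tolist(),P['intrinsics'])
T=R.from_quat(s['ee_rot']).as_matrix(); print('cam in tool',T.T@(c-s['ee_pos']), 'fwd in tool',T.T@Rm[2])
E
python3 -m handwheel '[[[0.03,-0.041,0.02],[0,0,-0.06],1],[[0.03,-0.041,0.02],[0,0,-0.06],1],[[0.03,-0.041,0.02],[0,0,-0.06],1],[[0.03,-0.041,0.02],[0,0,-0.06],1],[[0.03,-0.041,0.02],[0,0,-0.06],1],[[0.03,-0.041,0.02],[0,0,-0.06],1]]'
```

```text
t 1.4 pos [0.2173 0.4779 0.2387] F [ 0.5 -1.1  0.1] M [-0.04  0.    0.02] g 0.0879
rot [[0.91, -0.0, 0.414], [-0.414, -0.0, 0.91], [-0.0, -1.0, -0.0]] j [ 0.921  0.313  1.498  0.     1.331 -0.223]
cam [0.15433819 0.50646902 0.38545659] axes [[0.414, 0.91, -0.0], [0.877, -0.399, 0.269], [0.244, -0.112, -0.963]] [[273.20916663   0.         250.13116996]
 [  0.         273.20916663 195.30048371]
 [  0.           0.           1.        ]]
cam in tool [-6.91688259e-02 -1.46757531e-01 -7.39297254e-05] fwd in tool [ 2.68646958e-01  9.63238650e-01 -3.39477067e-04]
time: 1.9
ee_pos: [0.3553, 0.2885, 0.3312]
ee_rot: [-0.653, 0.272, -0.272, 0.653]
ft_force: [-0.1, 1.3, 0.2]
grip_width: 0.0881
```

```bash
python3 -m handwheel '[[[0.015,-0.041,0.005],[0,0,0],1],[[0.015,-0.041,0.005],[0,0,0],1],[[0.015,-0.041,0.005],[0,0,0],1],[[0.015,-0.041,0.005],[0,0,0],1],[[0.015,-0.041,0.005],[0,0,0],1],[[0,-0.035,0],[0,0,0],1],[[0,0,0],[0,0,0],1],[[0,0,0],[0,0,0],1]]'
cat >> h.py <<'E'
def look(labels,f,cam='wrist'):
    P,im=snap(cam,f)
    for l in labels:
        r=env.place_of(l,cam)
        print(l,[(np.round(w(x['point'],P),4).tolist(),round(x['score'],2)) for x in r])
    return P,im
E
python3 - <<'E'
from h import *
st()
look(['mouth_b','cap_a','lock_hole_l','bar_knob','station'],'w1'); st()
E
```

```text
time: 2.57
ee_pos: [0.4259, 0.0596, 0.354]
ee_rot: [-0.653, 0.272, -0.272, 0.653]
ft_force: [0.2, -0.9, -0.6]
grip_width: 0.0883
t 2.57 pos [0.4259 0.0596 0.354 ] F [ 0.2 -0.9 -0.6] M [0.03 0.04 0.03] g 0.0883
rot [[0.704, 0.0, 0.711], [-0.711, 0.0, 0.704], [-0.0, -1.0, 0.0]] j [-0.135  0.037  1.531  0.     1.573 -0.916]
mouth_b [([0.5512, -0.0141, 0.1182], 0.74), ([0.5554, 0.0787, 0.1201], 0.61)]
cap_a [([0.7763, -0.0514, 0.0013], 0.81), ([0.5516, 0.0755, 0.0898], 0.65), ([0.5499, -0.0117, 0.0933], 0.61), ([0.3942, -0.1641, 0.0012], 0.4)]
lock_hole_l [([0.552, 0.173, 0.1473], 0.88), ([0.5515, -0.2028, 0.1504], 0.7)]
bar_knob [([0.6365, -0.0151, 0.162], 0.87)]
station [([0.5498, -0.0098, -0.0011], 0.9)]
t 2.87 pos [0.4257 0.0618 0.354 ] F [ 0.2  1.  -0.2] M [0.   0.06 0.03] g 0.0884
rot [[0.707, 0.0, 0.707], [-0.707, 0.0, 0.707], [-0.0, -1.0, 0.0]] j [-0.13   0.038  1.531  0.     1.573 -0.916]
```

View pics/w1.png

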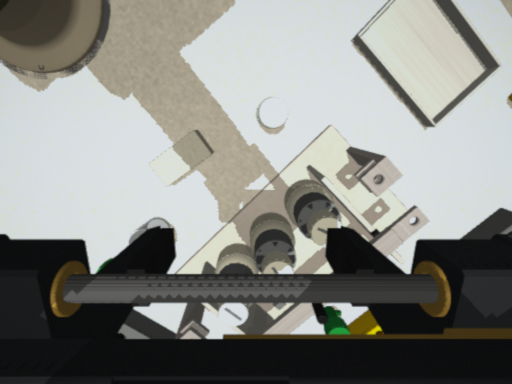

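```bash
python3 -m handwheel '[[[0.02,0.003,0],[0,0,0],1],[[0.03,0.003,0],[0,0,0],1],[[0.035,0.003,0],[0,0,0],1],[[0.03,0.003,-0.02],[0,0,0],1],[[0.011,0.004,-0.03],[0,0,0],0.75],[[0,0,-0.03],[0,0,0],0.75],[[0,0,-0.02],[0,0,0],0.75],[[0,0,0],[0,0,0],0.75]]'
python3 - <<'E'
from h import *
look(['mouth_b','cap_a','lock_hole_l','bar_knob','station'],'w2'); st()
E
```

```text
time: 3.53
ee_pos: [0.5503, 0.0778, 0.2496]
ee_rot: [0.654, -0.273, 0.268, -0.652]
ft_force: [-0.5, 0.2, -1.0]
grip_width: 0.0667
mouth_b [([0.5525, -0.012, 0.1249], 0.85)]
cap_a [([0.5525, -0.014, 0.0931], 0.92), ([0.7758, -0.0535, 0.0021], 0.68), ([0.3879, -0.2564, 0.0001], 0.61), ([0.5505, 0.0719, 0.0919], 0.6), ([0.3891, -0.162, 0.004], 0.41)]
lock_hole_l [([0.5528, 0.174, 0.1454], 0.62)]
bar_knob [([0.6382, -0.0148, 0.1621], 0.65), ([0.3921, -0.161, 0.0039], 0.56)]
station [([0.5507, -0.0105, -0.0001], 0.64)]
t 3.83 pos [0.5522 0.0769 0.2557] F [0.4 0.  0.4] M [-0.05 -0.01  0.03] g 0.0663
rot [[0.706, 0.003, 0.708], [-0.708, -0.0, 0.706], [0.002, -1.0, 0.002]] j [-0.072  0.372  1.371 -0.     1.396 -0.856]
```

View pics/w2.png

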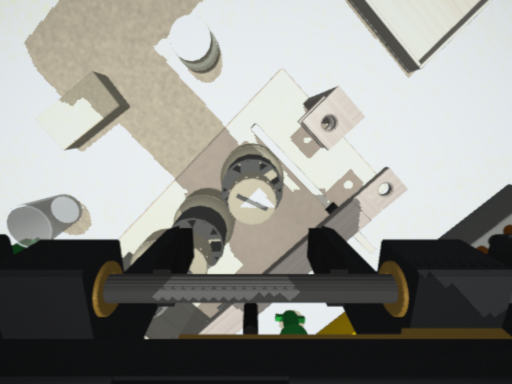

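```bash
cat >> h.py <<'E'
def px(u,v,z,P):
    K=np.array(P['intrinsics']);Rm=np.array(P['R']);c=-Rm.T@np.array(P['t'])
    d=Rm.T@np.linalg.inv(K)@np.array([u,v,1.]); return c+d*(z-c[2])/d[2]
E
python3 - <<'E'
from h import *
P=env.camera_params('wrist')
print(px(252,200,.164,P),px(328,122,.146,P),px(385,188,.138,P)); st()
E
```

```text
[0.5548557  0.07662537 0.164     ] [0.55533279 0.17369136 0.146     ] [0.64567144 0.17381312 0.138     ]
t 3.83 pos [0.5522 0.0769 0.2557] F [0.4 0.  0.4] M [-0.05 -0.01  0.03] g 0.0663
rot [[0.706, 0.003, 0.708], [-0.708, -0.0, 0.706], [0.002, -1.0, 0.002]] j [-0.072  0.372  1.371 -0.     1.396 -0.856]
```

```bash
python3 -m handwheel '[[[0.001,0,-0.03],[0,0,0],0.75],[[0,0,-0.03],[0,0,0],0.75],[[0,0,-0.025],[0,0,0],0.75],[[0,0,-0.02],[0,0,0],0.75],[[0,0,-0.01],[0,0,0],0.75],[[0,0,-0.004],[0,0,0],0.75],[[0,0,0],[0,0,0],0.75],[[0,0,0],[0,0,0],0.75]]' 50
python3 - <<'E'
from h import *
st()
E
```

```text
time: 4.5
ee_pos: [0.5535, 0.0768, 0.1364]
ee_rot: [-0.653, 0.27, -0.272, 0.653]
ft_force: [0.7, 0.7, 0.4]
grip_width: 0.0658
t 4.5 pos [0.5535 0.0768 0.1364] F [0.7 0.7 0.4] M [-0.06 -0.02 -0.01] g 0.0658
rot [[0.706, 0.002, 0.708], [-0.708, -0.0, 0.706], [0.002, -1.0, 0.001]] j [-0.072  0.483  1.532 -0.     1.125 -0.856]
```

```bash
python3 -m handwheel '[[[0,0,0],[0,0,0],0.3],[[0,0,0],[0,0,0],0.3],[[0,0,0],[0,0,0],0.3],[[0,0,0],[0,0,0],0.3]]' 55
python3 - <<'E'
from h import *
st()
E
```

```text
time: 4.83
ee_pos: [0.553, 0.0768, 0.1355]
ee_rot: [-0.653, 0.271, -0.271, 0.653]
ft_force: [-1.0, -0.2, 3.5]
grip_width: 0.0432
t 4.83 pos [0.553  0.0768 0.1355] F [-1.  -0.2  3.5] M [-0.08  0.09  0.03] g 0.0432
rot [[0.706, 0.001, 0.708], [-0.708, -0.0, 0.706], [0.001, -1.0, 0.001]] j [-0.072  0.483  1.533 -0.     1.124 -0.856]
```

```bash
python3 -m handwheel '[[[0,0,-0.004],[0,0,0],0.3],[[0,0,-0.004],[0,0,0],0.3],[[0,0,-0.001],[0,0,0],0.3],[[0,0,0],[0,0,0],0.3]]'
python3 - <<'E'
from h import *
st()
E
```

```text
time: 5.17
ee_pos: [0.5532, 0.0767, 0.1269]
ee_rot: [-0.653, 0.271, -0.272, 0.653]
ft_force: [-3.2, 0.4, 9.5]
grip_width: 0.0429
t 5.17 pos [0.5532 0.0767 0.1269] F [-3.2  0.4  9.5] M [-0.12  0.52  0.03] g 0.0429
rot [[0.706, 0.001, 0.708], [-0.708, -0.0, 0.706], [0.001, -1.0, 0.001]] j [-0.072  0.494  1.542 -0.     1.105 -0.856]
```

```bash
python3 -m handwheel '[[[0,0,-0.001],[0,0,0],0.3],[[0,0,0],[0,0,0],0.3],[[0,0,0],[0,0,0],0.3]]'
python3 - <<'E'
from h import *
st()
E
```

```text
time: 5.42
ee_pos: [0.5533, 0.0766, 0.1262]
ee_rot: [-0.653, 0.27, -0.272, 0.653]
ft_force: [-3.4, -1.3, 9.9]
grip_width: 0.0428
t 5.42 pos [0.5533 0.0766 0.1262] F [-3.4 -1.3  9.9] M [-0.16  0.57  0.02] g 0.0428
rot [[0.706, 0.002, 0.708], [-0.708, -0.0, 0.706], [0.002, -1.0, 0.001]] j [-0.072  0.495  1.542 -0.     1.103 -0.856]
```

```bash
python3 -m handwheel '[[[0,0,-0.0007],[0,0,0],0.3],[[0,0,0],[0,0,0.1],0.3],[[0,0,0],[0,0,0.1],0.3],[[0,0,0],[0,0,0],0.3]]'
python3 - <<'E'
from h import *
st()
E
```

```text
time: 5.75
ee_pos: [0.5538, 0.0768, 0.1258]
ee_rot: [-0.677, 0.202, -0.204, 0.678]
ft_force: [-2.0, -0.1, 10.3]
grip_width: 0.0428
t 5.75 pos [0.5538 0.0768 0.1258] F [-2.  -0.1 10.3] M [0.05 0.17 0.03] g 0.0428
rot [[0.836, 0.003, 0.549], [-0.549, -0.0, 0.836], [0.003, -1.0, 0.002]] j [-0.072  0.495  1.542  0.     1.1   -1.061]
```

```bash
python3 -m handwheel '[[[0,0,0],[0,0,0.11],0.3],[[0,0,0],[0,0,0.11],0.3],[[0,0,0],[0,0,0.11],0.3],[[0,0,0],[0,0,0.11],0.3],[[0,0,0],[0,0,0.11],0.3],[[0,0,0],[0,0,0.11],0.3],[[0,0,0],[0,0,0.11],0.3],[[0,0,0],[0,0,0],0.3]]'
python3 - <<'E'
from h import *
st()
E
```

```text
time: 6.42
ee_pos: [0.5536, 0.0771, 0.1257]
ee_rot: [-0.704, -0.068, 0.066, 0.704]
ft_force: [-0.5, 2.8, 10.6]
grip_width: 0.043
t 6.42 pos [0.5536 0.0771 0.1257] F [-0.5  2.8 10.6] M [0.42 0.28 0.06] g 0.043
rot [[0.982, 0.003, -0.188], [0.188, 0.0, 0.982], [0.003, -1.0, -0.0]] j [-7.200e-02  4.950e-01  1.543e+00  1.000e-03  1.101e+00 -1.832e+00]
```

```bash
python3 -m handwheel '[[[0,0,0],[0,0,0.04],0.3],[[0,0,0],[0,0,0.04],0.3],[[0,0,0],[0,0,0],0.3]]'
python3 - <<'E'
from h import *
st()
E
```

```text
time: 6.67
ee_pos: [0.5534, 0.0771, 0.1257]
ee_rot: [-0.701, -0.094, 0.093, 0.701]
ft_force: [-1.8, 0.8, 9.9]
grip_width: 0.0431
t 6.67 pos [0.5534 0.0771 0.1257] F [-1.8  0.8  9.9] M [0.44 0.36 0.01] g 0.0431
rot [[0.965, 0.002, -0.262], [0.262, 0.0, 0.965], [0.002, -1.0, -0.0]] j [-7.200e-02  4.950e-01  1.543e+00  1.000e-03  1.101e+00 -1.908e+00]
```

```bash
python3 -m handwheel '[[[0,0,0],[0,0,0.03],0.3],[[0,0,0],[0,0,0],0.3]]'
python3 - <<'E'
from h import *
st()
E
```

```text
time: 6.83
ee_pos: [0.5534, 0.0771, 0.1257]
ee_rot: [-0.699, -0.105, 0.103, 0.699]
ft_force: [-2.2, 1.6, 10.7]
grip_width: 0.043
t 6.83 pos [0.5534 0.0771 0.1257] F [-2.2  1.6 10.7] M [ 0.37  0.47 -0.  ] g 0.043
rot [[0.957, 0.002, -0.29], [0.29, 0.0, 0.957], [0.002, -1.0, -0.0]] j [-7.200e-02  4.950e-01  1.543e+00  1.000e-03  1.101e+00 -1.937e+00]
```

Turned 62° with no drag. Next is a slow lift, watching the force.

```bash
python3 -m handwheel '[[[0,0,0.004],[0,0,0],0.3],[[0,0,0.004],[0,0,0],0.3],[[0,0,0.004],[0,0,0],0.3],[[0,0,0.003],[0,0,0],0.3],[[0,0,0],[0,0,0],0.3]]'
python3 - <<'E'
from h import *
st()
E
```

```text
time: 7.25
ee_pos: [0.5529, 0.0768, 0.1395]
ee_rot: [0.7, 0.103, -0.103, -0.699]
ft_force: [0.4, -0.4, -1.5]
grip_width: 0.0429
t 7.25 pos [0.5529 0.0768 0.1395] F [ 0.4 -0.4 -1.5] M [ 0.05 -0.11  0.01] g 0.0429
rot [[0.957, 0.0, -0.289], [0.289, -0.0, 0.957], [0.0, -1.0, -0.0]] j [-0.072  0.479  1.529 -0.     1.134 -1.936]
```

```bash
python3 -m handwheel '[[[0,0,0.02],[0,0,0],0.3],[[0,0,0.03],[0,0,0],0.3],[[0,0,0.03],[0,0,0],0.3],[[0,0,0.02],[0,0,0],0.3],[[0,0.01,0],[0,0,0],0.3],[[0,0.03,0],[0,0,0],0.3],[[0,0.03,0],[0,0,0],0.3],[[0,0.03,0],[0,0,0],0.3]]'
python3 - <<'E'
from h import *
st()
look(['tray'],'t1','top'); look(['tray'],'w3');look(['tray'],'s1','side');
E
```

```text
time: 7.92
ee_pos: [0.5522, 0.1783, 0.2374]
ee_rot: [-0.699, -0.102, 0.104, 0.7]
ft_force: [-0.2, -0.1, -1.5]
grip_width: 0.0427
t 7.92 pos [0.5522 0.1783 0.2374] F [-0.2 -0.1 -1.5] M [ 0.11 -0.05 -0.04] g 0.0427
rot [[0.958, -0.003, -0.288], [0.288, -0.0, 0.958], [-0.002, -1.0, 0.001]] j [ 0.11   0.438  1.323  0.     1.383 -1.753]
tray [([0.4993, 0.3828, -0.0037], 0.91), ([0.5516, -0.099, 0.0881], 0.67), ([0.5504, 0.0811, 0.1209], 0.2)]
tray [([0.5058, 0.3796, -0.0025], 0.82)]
tray [([0.5048, 0.3811, -0.0007], 0.77)]
```

View pics/w3.png

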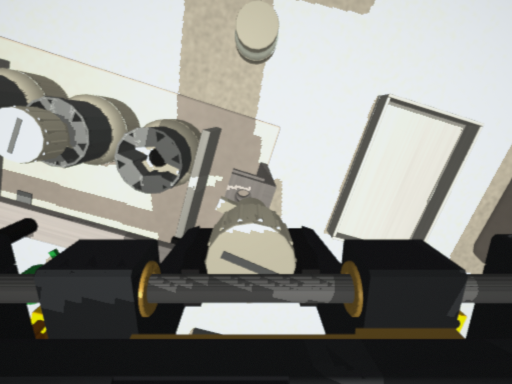

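View pics/t1.png

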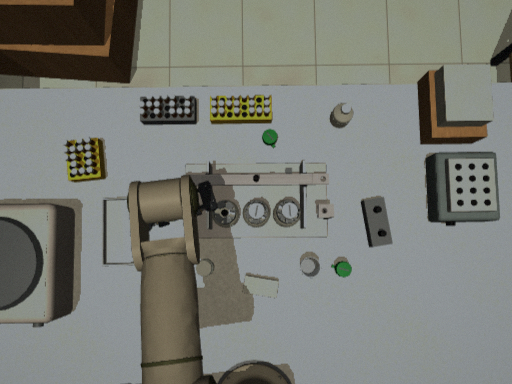

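```bash
python3 -m handwheel '[[[0.002,0.034,0],[0,0,0],0.3],[[0.002,0.034,0],[0,0,0],0.3],[[0.002,0.034,0],[0,0,0],0.3],[[0.002,0.034,-0.02],[0,0,0],0.3],[[0.001,0.034,-0.03],[0,0,0],0.3],[[0.001,0.033,-0.03],[0,0,0],0.3],[[0,0,-0.03],[0,0,0],0.3],[[0,0,-0.03],[0,0,0],0.3]]'
python3 - <<'E'
from h import *
st()
E
```

```text
time: 8.88
ee_pos: [0.5624, 0.3753, 0.1015]
ee_rot: [0.7, 0.103, -0.104, -0.699]
ft_force: [0.3, 0.3, -1.4]
grip_width: 0.0428
t 8.88 pos [0.5624 0.3753 0.1015] F [ 0.3  0.3 -1.4] M [ 0.1  -0.05  0.01] g 0.0428
rot [[0.957, -0.0, -0.29], [0.29, -0.0, 0.957], [-0.001, -1.0, -0.0]] j [ 0.416  0.765  1.143 -0.     1.234 -1.449]
```

```bash
python3 -m handwheel '[[[0,0.002,-0.02],[0,0,0],0.3],[[0,0.002,-0.015],[0,0,0],0.3],[[0,0.001,-0.008],[0,0,0],0.3],[[0,0,-0.004],[0,0,0],0.3],[[0,0,0],[0,0,0],0.3],[[0,0,0],[0,0,0],0.3]]'
python3 - <<'E'
from h import *
st()
E
```

```text
time: 9.38
ee_pos: [0.5633, 0.3796, 0.0577]
ee_rot: [-0.699, -0.104, 0.103, 0.7]
ft_force: [-0.5, 0.2, -0.7]
grip_width: 0.0428
t 9.38 pos [0.5633 0.3796 0.0577] F [-0.5  0.2 -0.7] M [-0.01  0.01 -0.03] g 0.0428
rot [[0.957, 0.001, -0.288], [0.288, 0.001, 0.957], [0.001, -1.0, 0.0]] j [ 0.421  0.819  1.165 -0.     1.156 -1.442]
```

```bash
python3 -m handwheel '[[[0,0,-0.003],[0,0,0],0.3],[[0,0,-0.002],[0,0,0],0.3],[[0,0,-0.002],[0,0,0],0.3],[[0,0,0],[0,0,0],0.3]]'
python3 -m handwheel '[[[0,0,-0.001],[0,0,0],0.3],[[0,0,0],[0,0,0],0.3]]'
```

```text
time: 9.72
ee_pos: [0.5626, 0.3798, 0.0495]
ee_rot: [0.7, 0.103, -0.103, -0.699]
ft_force: [-0.1, -0.1, -1.2]
grip_width: 0.0428
time: 9.88
ee_pos: [0.5628, 0.3799, 0.0489]
ee_rot: [-0.699, -0.103, 0.103, 0.7]
ft_force: [0.4, 0.5, -0.3]
grip_width: 0.0432
```

```bash
python3 -m handwheel '[[[0,0,-0.001],[0,0,0],0.3],[[0,0,0],[0,0,0],0.75],[[0,0,0],[0,0,0],0.75],[[0,0,0],[0,0,0],0.75],[[0,0,0],[0,0,0],0.75]]'
python3 -m handwheel '[[[0,0,0.015],[0,0,0],0.75],[[0,0,0.03],[0,0,0],0.75],[[0,0,0.04],[0,0,0],0.75],[[0,0,0.04],[0,0,0],0.75],[[0,0,0.04],[0,0,0],0.75],[[0,-0.02,0.02],[0,0,0],0.75],[[0,-0.04,0],[0,0,0],0.75],[[0,-0.04,0],[0,0,0],0.75]]'
python3 - <<'E'
from h import *
P,im=look(['tray','cap_a'],'w4'); st()
E
```

```text
time: 10.3
ee_pos: [0.5626, 0.3799, 0.0476]
ee_rot: [0.7, 0.103, -0.103, -0.7]
ft_force: [0.5, -0.4, 0.5]
grip_width: 0.0656
time: 10.97
ee_pos: [0.5625, 0.2795, 0.2339]
ee_rot: [-0.699, -0.105, 0.103, 0.7]
ft_force: [1.1, -0.1, -0.2]
grip_width: 0.0665
tray [([0.5056, 0.38, -0.004], 0.98)]
cap_a [([0.5638, 0.3759, 0.0037], 0.6)]
t 11.12 pos [0.563  0.2778 0.2331] F [-0.5  0.3 -0.5] M [ 0.1  -0.01 -0.02] g 0.0661
rot [[0.958, 0.0, -0.286], [0.286, -0.0, 0.958], [0.0, -1.0, -0.0]] j [ 0.272  0.549  1.164 -0.     1.429 -1.589]
```

View pics/w4.png

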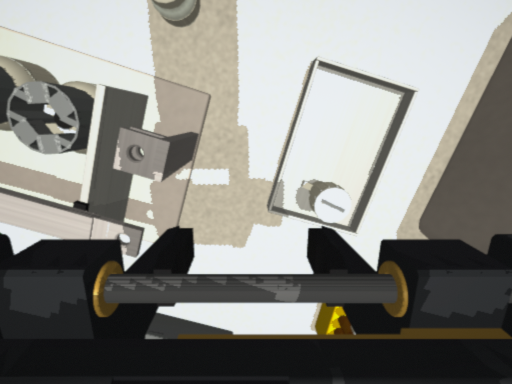

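```bash
python3 - <<'E'
from h import *
P=env.camera_params('wrist'); print(px(137,152,.146,P))
E
python3 -m handwheel '[[[-0.001,-0.036,0],[0,0,-0.12],0.75],[[-0.001,-0.036,0],[0,0,-0.12],0.75],[[-0.001,-0.036,0],[0,0,-0.12],0.75],[[-0.001,-0.036,0],[0,0,-0.12],0.75],[[-0.002,-0.036,0],[0,0,-0.12],0.75],[[-0.002,-0.036,0],[0,0,-0.12],0.75],[[-0.001,-0.036,0],[0,0,-0.12],0.75],[[-0.001,-0.036,0],[0,0,-0.12],0.75]]'
python3 -m handwheel '[[[0,0,0],[0,0,-0.12],0.75],[[0,0,0],[0,0,0],0.75],[[0,0,0],[0,0,0],0.75]]'
python3 - <<'E'
from h import *
P,im=look(['mouth_b','cap_a','lock_hole_r','bar_knob','station'],'w5'); st()
E
```

```text
[0.54998127 0.17343385 0.146     ]
time: 11.78
ee_pos: [0.5528, -0.0088, 0.2328]
ee_rot: [-0.668, 0.233, -0.233, 0.668]
ft_force: [0.8, -0.2, -0.4]
grip_width: 0.0661
time: 12.03
ee_pos: [0.553, -0.0073, 0.2326]
ee_rot: [-0.654, 0.27, -0.27, 0.654]
ft_force: [-0.3, -0.1, -0.2]
grip_width: 0.0662
mouth_b [([0.5506, -0.0998, 0.1208], 0.88), ([0.5515, 0.08, 0.1212], 0.77), ([0.6397, -0.0151, 0.1651], 0.55)]
cap_a [([0.3834, -0.2605, 0.0022], 0.82), ([0.5496, -0.0105, 0.0946], 0.67), ([0.5482, -0.1029, 0.0944], 0.53)]
lock_hole_r [([0.5516, 0.1737, 0.1468], 0.69)]
bar_knob []
station [([0.5509, -0.0107, 0.0013], 0.68)]
t 12.33 pos [ 0.5527 -0.0074  0.2327] F [0.3 0.  0.5] M [-0.07  0.01  0.04] g 0.0663
rot [[0.708, -0.0, 0.706], [-0.706, 0.0, 0.708], [-0.0, -1.0, 0.0]] j [-0.225  0.379  1.422  0.     1.341 -1.012]
```

View pics/w5.png

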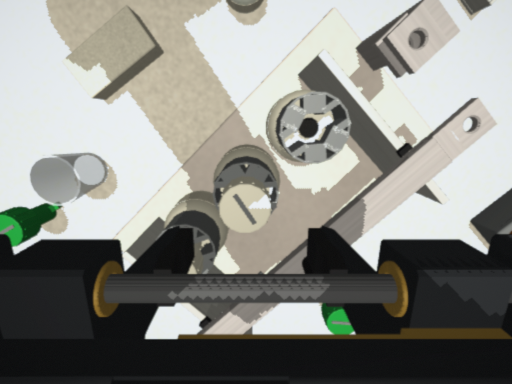

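```bash
python3 - <<'E'
from h import *
P=env.camera_params('wrist'); print(px(247,208,.164,P),px(418,39,.146,P),px(310,127,.12,P))
E
python3 -m handwheel '[[[0,-0.003,-0.03],[0,0,0],0.75],[[0,-0.002,-0.03],[0,0,0],0.75],[[0,0,-0.02],[0,0,0],0.75],[[0,0,-0.01],[0,0,0],0.75],[[0,0,-0.005],[0,0,0],0.75],[[0,0,0],[0,0,0],0.75],[[0,0,0],[0,0,0],0.75]]' 55
python3 - <<'E'
from h import *
st()
E
```

```text
[ 0.55209742 -0.01070853  0.164     ] [0.55254748 0.17384117 0.146     ] [0.54756438 0.07537777 0.12      ]
time: 12.92
ee_pos: [0.5533, -0.0131, 0.1388]
ee_rot: [-0.653, 0.27, -0.272, 0.653]
ft_force: [0.2, 0.4, 0.2]
grip_width: 0.0661
t 12.92 pos [ 0.5533 -0.0131  0.1388] F [0.2 0.4 0.2] M [-0.02 -0.01 -0.02] g 0.0661
rot [[0.706, 0.002, 0.708], [-0.708, -0.0, 0.706], [0.001, -1.0, 0.001]] j [-0.235  0.469  1.546  0.     1.125 -1.02 ]
```

```bash
python3 -m handwheel '[[[0,0,-0.002],[0,0,0],0.75],[[0,0,0],[0,0,0],0.3],[[0,0,0],[0,0,0],0.3],[[0,0,0],[0,0,0],0.3],[[0,0,0],[0,0,0],0.3],[[0,0,0],[0,0,0],0.3]]'
python3 - <<'E'
from h import *
st()
E
python3 -m handwheel '[[[0,0,-0.004],[0,0,0],0.3],[[0,0,-0.004],[0,0,0],0.3],[[0,0,-0.002],[0,0,0],0.3],[[0,0,0],[0,0,0],0.3],[[0,0,0],[0,0,0],0.3]]'
python3 - <<'E'
from h import *
st()
E
```

```text
time: 13.42
ee_pos: [0.5528, -0.0132, 0.136]
ee_rot: [-0.653, 0.271, -0.271, 0.653]
ft_force: [-1.1, -0.5, 1.7]
grip_width: 0.0431
t 13.42 pos [ 0.5528 -0.0132  0.136 ] F [-1.1 -0.5  1.7] M [0.   0.07 0.05] g 0.0431
rot [[0.706, 0.0, 0.708], [-0.708, -0.0, 0.706], [0.0, -1.0, 0.0]] j [-0.236  0.472  1.549 -0.     1.12  -1.02 ]
time: 13.83
ee_pos: [0.553, -0.0134, 0.1267]
ee_rot: [0.653, -0.27, 0.272, -0.653]
ft_force: [-3.4, -1.5, 9.6]
grip_width: 0.0431
t 13.83 pos [ 0.553  -0.0134  0.1267] F [-3.4 -1.5  9.6] M [-0.1   0.63  0.03] g 0.0431
rot [[0.706, 0.001, 0.708], [-0.708, -0.001, 0.706], [0.001, -1.0, 0.001]] j [-0.236  0.484  1.559 -0.     1.098 -1.02 ]
```

```bash
python3 -m handwheel '[[[0,0,-0.001],[0,0,0],0.3],[[0,0,0],[0,0,0.1],0.3],[[0,0,0],[0,0,0.11],0.3],[[0,0,0],[0,0,0.11],0.3],[[0,0,0],[0,0,0.11],0.3],[[0,0,0],[0,0,0.11],0.3],[[0,0,0],[0,0,0.11],0.3],[[0,0,0],[0,0,0.11],0.3]]'
python3 - <<'E'
from h import *
st()
E
python3 -m handwheel '[[[0,0,0],[0,0,0.11],0.3],[[0,0,0],[0,0,0.11],0.3],[[0,0,0],[0,0,0.1],0.3],[[0,0,0],[0,0,0],0.3],[[0,0,0],[0,0,0],0.3]]'
python3 - <<'E'
from h import *
st()
E
```

```text
time: 14.5
ee_pos: [0.5535, -0.0129, 0.1261]
ee_rot: [-0.707, 0.007, -0.009, 0.707]
ft_force: [-1.4, 3.1, 10.9]
grip_width: 0.0429
t 14.5 pos [ 0.5535 -0.0129  0.1261] F [-1.4  3.1 10.9] M [ 0.65  0.21 -0.05] g 0.0429
rot [[1.0, 0.003, 0.022], [-0.022, 0.0, 1.0], [0.003, -1.0, 0.0]] j [-2.350e-01  4.840e-01  1.559e+00  1.000e-03  1.095e+00 -1.785e+00]
time: 14.92
ee_pos: [0.5532, -0.0125, 0.1259]
ee_rot: [-0.699, -0.104, 0.103, 0.7]
ft_force: [-1.3, 4.7, 10.2]
grip_width: 0.0431
t 14.92 pos [ 0.5532 -0.0125  0.1259] F [-1.3  4.7 10.2] M [0.86 0.38 0.04] g 0.0431
rot [[0.957, 0.002, -0.29], [0.29, 0.001, 0.957], [0.002, -1.0, 0.0]] j [-2.350e-01  4.850e-01  1.560e+00  1.000e-03  1.096e+00 -2.100e+00]
```

```bash
python3 -m handwheel '[[[0,0,0.004],[0,0,0],0.3],[[0,0,0.004],[0,0,0],0.3],[[0,0,0.004],[0,0,0],0.3],[[0,0,0.003],[0,0,0],0.3],[[0,0,0],[0,0,0],0.3]]'
python3 - <<'E'
from h import *
st()
E
```

```text
time: 15.33
ee_pos: [0.5524, -0.0127, 0.1397]
ee_rot: [-0.699, -0.103, 0.104, 0.7]
ft_force: [-2.0, 4.7, 1.2]
grip_width: 0.0432
t 15.33 pos [ 0.5524 -0.0127  0.1397] F [-2.   4.7  1.2] M [0.89 0.38 0.07] g 0.0432
rot [[0.957, -0.001, -0.289], [0.289, 0.001, 0.957], [-0.001, -1.0, 0.001]] j [-2.350e-01  4.680e-01  1.546e+00  1.000e-03  1.129e+00 -2.100e+00]
```

```bash
python3 -m handwheel '[[[0,0.0005,0.003],[0,0,0],0.3],[[0,0.0005,0.003],[0,0,0],0.3],[[0,0,0],[0,0,0],0.3]]'
python3 - <<'E'
from h import *
st()
E
```

```text
time: 15.58
ee_pos: [0.5529, -0.0123, 0.1462]
ee_rot: [0.7, 0.103, -0.103, -0.699]
ft_force: [-0.1, 0.3, -0.7]
grip_width: 0.0425
t 15.58 pos [ 0.5529 -0.0123  0.1462] F [-0.1  0.3 -0.7] M [0.2  0.14 0.  ] g 0.0425
rot [[0.957, 0.001, -0.289], [0.289, -0.001, 0.957], [0.0, -1.0, -0.001]] j [-0.234  0.46   1.538 -0.     1.142 -2.098]
```

```bash
python3 -m handwheel '[[[0,0,0.02],[0,0,0],0.3],[[0,0,0.03],[0,0,0],0.3],[[0,0,0.03],[0,0,0],0.3],[[0,0.02,0.02],[0,0,0],0.3],[[-0.006,0.04,0],[0,0,0],0.3],[[-0.006,0.04,0],[0,0,0],0.3],[[-0.006,0.04,0],[0,0,0],0.3],[[-0.006,0.04,0],[0,0,0],0.3]]'
python3 -m handwheel '[[[-0.006,0.04,0],[0,0,0],0.3],[[-0.006,0.04,0],[0,0,0],0.3],[[-0.006,0.03,0],[0,0,0],0.3],[[0,0,0],[0,0,0],0.3],[[0,0,0],[0,0,0],0.3]]'
python3 - <<'E'
from h import *
look(['tray'],'w6');look(['tray'],'s2','side');st()
E
```

```text
time: 16.25
ee_pos: [0.5284, 0.1692, 0.2459]
ee_rot: [0.7, 0.103, -0.103, -0.699]
ft_force: [1.2, -0.3, -0.7]
grip_width: 0.0424
time: 16.67
ee_pos: [0.5104, 0.2788, 0.2455]
ee_rot: [0.7, 0.104, -0.104, -0.699]
ft_force: [-0.3, -0.4, -0.7]
grip_width: 0.0432
tray [([0.5075, 0.3779, -0.0026], 0.79), ([0.5521, 0.1752, 0.1463], 0.16)]
tray [([0.509, 0.3792, 0.0039], 0.61)]
t 16.87 pos [0.5112 0.2766 0.2458] F [ 0.  -0.2 -1.1] M [ 0.04 -0.06 -0.01] g 0.0427
rot [[0.958, 0.0, -0.287], [0.287, -0.0, 0.958], [0.0, -1.0, -0.0]] j [ 0.295  0.434  1.308 -0.     1.4   -1.568]
```

View pics/w6.png

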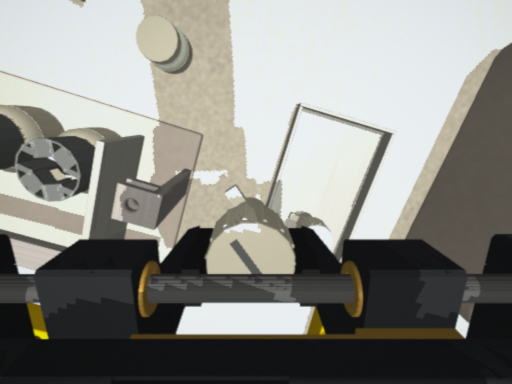

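```bash
python3 -m handwheel '[[[-0.004,0.035,0],[0,0,0],0.3],[[-0.002,0.035,0],[0,0,0],0.3],[[-0.002,0.033,-0.02],[0,0,0],0.3],[[0,0,-0.035],[0,0,0],0.3],[[0,0,-0.035],[0,0,0],0.3],[[0,0,-0.035],[0,0,0],0.3],[[0,0,-0.035],[0,0,0],0.3],[[0,0,-0.025],[0,0,0],0.3]]'
python3 - <<'E'
from h import *
st()
E
```

```text
time: 17.53
ee_pos: [0.5024, 0.3792, 0.0577]
ee_rot: [0.7, 0.102, -0.104, -0.699]
ft_force: [-0.7, 0.1, -2.5]
grip_width: 0.0431
t 17.53 pos [0.5024 0.3792 0.0577] F [-0.7  0.1 -2.5] M [-0.03 -0.07 -0.05] g 0.0431
rot [[0.958, -0.003, -0.287], [0.287, -0.001, 0.958], [-0.003, -1.0, -0.001]] j [ 0.461  0.721  1.352 -0.     1.072 -1.401]
```

```bash
python3 -m handwheel '[[[0,0,-0.003],[0,0,0],0.3],[[0,0,0],[0,0,0],0.3],[[0,0,0],[0,0,0],0.3]]'
python3 -m handwheel '[[[0,0,-0.001],[0,0,0],0.3],[[0,0,0],[0,0,0],0.3]]'
```

```text
time: 17.78
ee_pos: [0.5039, 0.3808, 0.0596]
ee_rot: [-0.699, -0.104, 0.102, 0.7]
ft_force: [0.4, 0.1, -1.2]
grip_width: 0.0429
time: 17.95
ee_pos: [0.5035, 0.3811, 0.0585]
ee_rot: [-0.699, -0.104, 0.102, 0.7]
ft_force: [-0.5, -0.2, -1.1]
grip_width: 0.0433
```

```bash
python3 -m handwheel '[[[0,0,-0.004],[0,0,0],0.3],[[0,0,-0.004],[0,0,0],0.3],[[0,0,0],[0,0,0],0.3],[[0,0,0],[0,0,0],0.3]]'
python3 -m handwheel '[[[0,0,-0.002],[0,0,0],0.3],[[0,0,0],[0,0,0],0.3]]'
```

```text
time: 18.28
ee_pos: [0.5031, 0.3808, 0.0492]
ee_rot: [0.7, 0.104, -0.103, -0.699]
ft_force: [1.3, -1.3, 2.6]
grip_width: 0.0425
time: 18.45
ee_pos: [0.5037, 0.381, 0.0491]
ee_rot: [-0.699, -0.104, 0.102, 0.7]
ft_force: [-2.9, -4.8, 17.2]
grip_width: 0.0428
```

Contact; releasing now.

```bash
python3 -m handwheel '[[[0,0,0.001],[0,0,0],0.3],[[0,0,0],[0,0,0],0.75],[[0,0,0],[0,0,0],0.75],[[0,0,0],[0,0,0],0.75],[[0,0,0],[0,0,0],0.75]]'
python3 -m handwheel '[[[0,0,0.015],[0,0,0],0.75],[[0,0,0.03],[0,0,0],0.75],[[0,0,0.04],[0,0,0],0.75],[[0,0,0.04],[0,0,0],0.75],[[0,0,0.04],[0,0,0],0.75],[[0,-0.02,0.02],[0,0,0],0.75],[[0,-0.04,0],[0,0,-0.12],0.75],[[0,-0.04,0],[0,0,-0.12],0.75]]'
python3 - <<'E'
from h import *
P,im=look(['tray','cap_a'],'w7'); st()
E
```

```text
time: 18.87
ee_pos: [0.5025, 0.3808, 0.0473]
ee_rot: [0.7, 0.103, -0.104, -0.699]
ft_force: [0.7, -0.6, -0.2]
grip_width: 0.0659
time: 19.53
ee_pos: [0.5025, 0.2805, 0.2337]
ee_rot: [-0.707, -0.019, 0.017, 0.707]
ft_force: [0.2, 0.3, -0.0]
grip_width: 0.0663
tray [([0.5052, 0.3775, -0.0017], 0.98)]
cap_a [([0.5028, 0.3806, 0.005], 0.92), ([0.5624, 0.3779, 0.0043], 0.89)]
t 19.68 pos [0.5029 0.279  0.2329] F [-0.4  0.4 -0.4] M [0.08 0.03 0.02] g 0.0659
rot [[0.999, -0.0, -0.05], [0.05, -0.0, 0.999], [-0.0, -1.0, 0.0]] j [ 0.303  0.428  1.349  0.     1.364 -1.318]
```

View pics/w7.png

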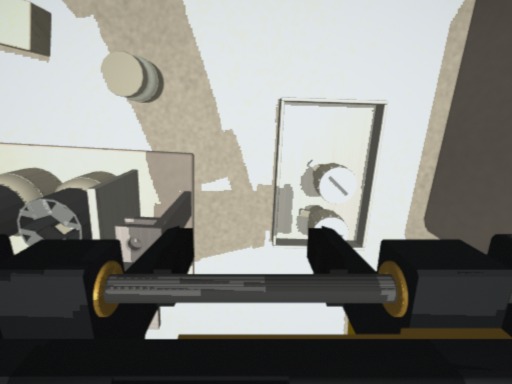

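```bash
python3 -m handwheel '[[[0.006,-0.04,0],[0,0,-0.12],0.75],[[0.006,-0.04,0],[0,0,-0.12],0.75],[[0.006,-0.04,0],[0,0,-0.12],0.75],[[0.006,-0.04,0],[0,0,-0.12],0.75],[[0.006,-0.04,0],[0,0,-0.12],0.75],[[0.006,-0.04,0],[0,0,-0.12],0.75],[[0.006,-0.04,0],[0,0,-0.12],0.75],[[0.006,-0.04,0],[0,0,0],0.75]]'
python3 -m handwheel '[[[0,-0.036,0],[0,0,0],0.75],[[0,-0.02,0],[0,0,0],0.75],[[0,0,0],[0,0,0],0.75],[[0,0,0],[0,0,0],0.75]]'
python3 - <<'E'
from h import *
P,im=look(['mouth_b','cap_a','lock_hole_r','bar_knob','pin_1','station'],'w8'); st()
E
```

```text
time: 20.35
ee_pos: [0.5511, -0.0402, 0.2326]
ee_rot: [-0.652, 0.272, -0.272, 0.653]
ft_force: [-0.1, 0.3, -0.5]
grip_width: 0.0659
time: 20.68
ee_pos: [0.551, -0.0949, 0.2323]
ee_rot: [-0.653, 0.271, -0.271, 0.653]
ft_force: [0.6, 0.8, -0.8]
grip_width: 0.0663
mouth_b [([0.553, -0.0132, 0.1189], 0.87), ([0.551, 0.082, 0.1187], 0.86)]
cap_a [([0.3837, -0.2597, 0.0034], 0.91), ([0.5474, -0.1034, 0.0952], 0.72), ([0.7756, -0.0537, 0.0023], 0.51)]
lock_hole_r []
bar_knob [([0.6383, -0.0118, 0.1648], 0.74)]
pin_1 []
station [([0.5495, -0.0117, -0.0002], 0.68), ([0.5499, 0.0805, 0.1204], 0.53)]
t 21.03 pos [ 0.5508 -0.0942  0.2328] F [ 0.4 -0.8  0.4] M [ 0.    0.04 -0.03] g 0.0663
rot [[0.707, 0.0, 0.707], [-0.707, 0.0, 0.707], [0.0, -1.0, 0.0]] j [-0.379  0.392  1.403  0.     1.347 -1.165]
```

View pics/w8.png

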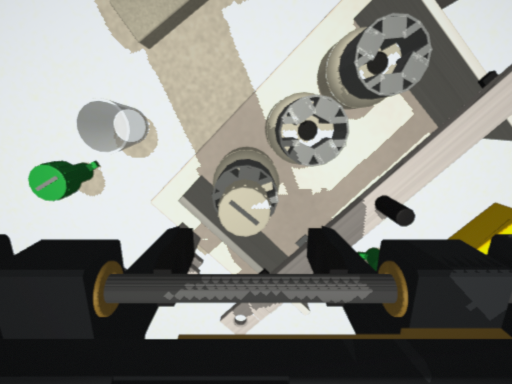

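```bash
python3 - <<'E'
from h import *
P=env.camera_params('wrist'); print(px(244,210,.164,P),px(308,130,.12,P),px(240,319,.138,P))
E
python3 -m handwheel '[[[0.001,-0.005,-0.03],[0,0,0],0.75],[[0,-0.004,-0.03],[0,0,0],0.75],[[0,0,-0.02],[0,0,0],0.75],[[0,0,-0.01],[0,0,0],0.75],[[0,0,-0.006],[0,0,0],0.75],[[0,0,0],[0,0,0],0.75],[[0,0,0],[0,0,0],0.75]]' 55
python3 - <<'E'
from h import *
st()
E
```

```text
[ 0.54964545 -0.10060659  0.164     ] [ 0.54643753 -0.01457317  0.12      ] [ 0.63730292 -0.19610716  0.138     ]
time: 21.62
ee_pos: [0.5522, -0.1041, 0.1378]
ee_rot: [0.653, -0.27, 0.271, -0.653]
ft_force: [0.3, -0.2, 0.7]
grip_width: 0.0659
t 21.62 pos [ 0.5522 -0.1041  0.1378] F [ 0.3 -0.2  0.7] M [-0.03 -0.07  0.  ] g 0.0659
rot [[0.706, 0.001, 0.708], [-0.708, -0.001, 0.706], [0.001, -1.0, 0.001]] j [-0.395  0.488  1.52  -0.     1.133 -1.179]
```

```bash
python3 -m handwheel '[[[-0.0005,0.001,-0.002],[0,0,0],0.75],[[0,0,0],[0,0,0],0.3],[[0,0,0],[0,0,0],0.3],[[0,0,0],[0,0,0],0.3],[[0,0,0],[0,0,0],0.3],[[0,0,0],[0,0,0],0.3]]'
python3 - <<'E'
from h import *
st()
E
```

```text
time: 22.12
ee_pos: [0.5513, -0.1032, 0.135]
ee_rot: [-0.653, 0.271, -0.271, 0.653]
ft_force: [0.6, -0.2, 0.9]
grip_width: 0.0427
t 22.12 pos [ 0.5513 -0.1032  0.135 ] F [ 0.6 -0.2  0.9] M [ 0.   -0.01 -0.  ] g 0.0427
rot [[0.706, 0.001, 0.708], [-0.708, -0.0, 0.706], [0.001, -1.0, 0.0]] j [-0.394  0.489  1.525  0.     1.127 -1.178]
```

Well centred (almost no lateral force). Press about 9.8 mm and turn.

```bash
python3 -m handwheel '[[[0,0,-0.004],[0,0,0],0.3],[[0,0,-0.004],[0,0,0],0.3],[[0,0,-0.0028],[0,0,0],0.3],[[0,0,0],[0,0,0],0.3],[[0,0,0],[0,0,0],0.3]]'
python3 - <<'E'
from h import *
st()
E
```

```text
time: 22.53
ee_pos: [0.5516, -0.1034, 0.125]
ee_rot: [0.653, -0.27, 0.272, -0.653]
ft_force: [-2.8, 1.1, 10.6]
grip_width: 0.0432
t 22.53 pos [ 0.5516 -0.1034  0.125 ] F [-2.8  1.1 10.6] M [ 0.07  0.5  -0.01] g 0.0432
rot [[0.706, 0.002, 0.708], [-0.708, -0.001, 0.706], [0.002, -1.0, 0.0]] j [-0.394  0.501  1.535 -0.     1.103 -1.178]
```

```bash
python3 -m handwheel '[[[0,0,0],[0,0,0.11],0.3],[[0,0,0],[0,0,0.11],0.3],[[0,0,0],[0,0,0.11],0.3],[[0,0,0],[0,0,0.11],0.3],[[0,0,0],[0,0,0.11],0.3],[[0,0,0],[0,0,0.11],0.3],[[0,0,0],[0,0,0.11],0.3],[[0,0,0],[0,0,0.11],0.3]]'
python3 -m handwheel '[[[0,0,0],[0,0,0.11],0.3],[[0,0,0],[0,0,0.09],0.3],[[0,0,0],[0,0,0],0.3],[[0,0,0],[0,0,0],0.3]]'
python3 - <<'E'
from h import *
st()
E
```

```text
time: 23.2
ee_pos: [0.5519, -0.1034, 0.1253]
ee_rot: [0.707, 0.036, -0.034, -0.706]
ft_force: [-1.1, 1.4, 10.1]
grip_width: 0.0429
time: 23.53
ee_pos: [0.5518, -0.1032, 0.1252]
ee_rot: [0.7, 0.104, -0.103, -0.699]
ft_force: [-0.8, 2.1, 10.2]
grip_width: 0.0428
t 23.53 pos [ 0.5518 -0.1032  0.1252] F [-0.8  2.1 10.2] M [0.32 0.26 0.02] g 0.0428
rot [[0.957, 0.002, -0.29], [0.29, -0.001, 0.957], [0.002, -1.0, -0.001]] j [-0.394  0.501  1.535  0.     1.103 -2.258]
```

```bash
python3 -m handwheel '[[[0,0,0.004],[0,0,0],0.3],[[0,0,0.004],[0,0,0],0.3],[[0,0,0.004],[0,0,0],0.3],[[0,0,0.004],[0,0,0],0.3],[[0,0,0.004],[0,0,0],0.3],[[0,0,0],[0,0,0],0.3]]'
python3 - <<'E'
from h import *
st()
E
```

```text
time: 24.03
ee_pos: [0.5513, -0.1032, 0.1443]
ee_rot: [0.7, 0.103, -0.103, -0.699]
ft_force: [0.8, 0.7, -1.7]
grip_width: 0.0423
t 24.03 pos [ 0.5513 -0.1032  0.1443] F [ 0.8  0.7 -1.7] M [ 0.06 -0.01  0.  ] g 0.0423
rot [[0.957, 0.0, -0.289], [0.289, -0.0, 0.957], [0.0, -1.0, -0.0]] j [-0.394  0.478  1.515 -0.     1.147 -2.258]
```

```bash
python3 -m handwheel '[[[0,0,0.02],[0,0,0],0.3],[[0,0,0.03],[0,0,0],0.3],[[0,0,0.03],[0,0,0],0.3],[[0,0.02,0.02],[0,0,0],0.3],[[-0.01,0.04,0],[0,0,0],0.3],[[-0.01,0.04,0],[0,0,0],0.3],[[-0.01,0.04,0],[0,0,0],0.3],[[-0.01,0.04,0],[0,0,0],0.3]]'
python3 -m handwheel '[[[-0.01,0.04,0],[0,0,0],0.3],[[-0.01,0.04,0],[0,0,0],0.3],[[-0.01,0.04,0],[0,0,0],0.3],[[-0.01,0.04,0],[0,0,0],0.3],[[-0.01,0.03,0],[0,0,0],0.3],[[-0.01,0.02,0],[0,0,0],0.3],[[0,0,0],[0,0,0],0.3],[[0,0,0],[0,0,0],0.3]]'
python3 - <<'E'
from h import *
look(['tray'],'w9');look(['tray'],'s3','side');st()
E
```

```text
time: 24.7
ee_pos: [0.5102, 0.0784, 0.2436]
ee_rot: [-0.7, -0.103, 0.103, 0.7]
ft_force: [0.7, 0.7, -0.6]
grip_width: 0.0425
time: 25.37
ee_pos: [0.4507, 0.2874, 0.2435]
ee_rot: [0.7, 0.104, -0.104, -0.699]
ft_force: [0.3, -1.3, -1.8]
grip_width: 0.0432
tray [([0.5088, 0.3784, -0.004], 0.64)]
tray []
t 25.57 pos [0.4517 0.2859 0.2438] F [ 1.1 -0.6 -0.9] M [0.09 0.01 0.03] g 0.0432
rot [[0.958, -0.0, -0.288], [0.288, -0.0, 0.958], [-0.0, -1.0, -0.0]] j [ 0.345  0.33   1.46  -0.     1.351 -1.517]
```

View pics/w9.png

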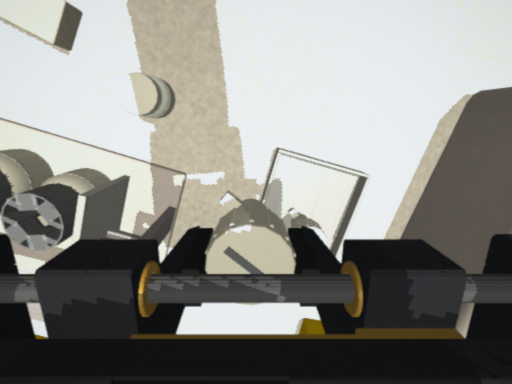

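```bash
python3 -m handwheel '[[[-0.004,0.035,0],[0,0,0],0.3],[[-0.004,0.034,0],[0,0,0],0.3],[[0,0.025,-0.015],[0,0,0],0.3],[[0,0,-0.035],[0,0,0],0.3],[[0,0,-0.035],[0,0,0],0.3],[[0,0,-0.035],[0,0,0],0.3],[[0,0,-0.035],[0,0,0],0.3],[[0,0,-0.025],[0,0,0],0.3]]'
python3 -m handwheel '[[[0,0,-0.004],[0,0,0],0.3],[[0,0,0],[0,0,0],0.3],[[0,0,0],[0,0,0],0.3]]'
```

```text
time: 26.23
ee_pos: [0.4428, 0.3795, 0.0609]
ee_rot: [0.7, 0.102, -0.104, -0.699]
ft_force: [0.6, -0.6, -1.4]
grip_width: 0.0429
time: 26.48
ee_pos: [0.4443, 0.3809, 0.0615]
ee_rot: [-0.699, -0.104, 0.102, 0.7]
ft_force: [-0.4, -1.0, -0.5]
grip_width: 0.0431
```

```bash
python3 -m handwheel '[[[0,0,-0.005],[0,0,0],0.3],[[0,0,-0.005],[0,0,0],0.3],[[0,0,0],[0,0,0],0.3],[[0,0,0],[0,0,0],0.3]]'
python3 -m handwheel '[[[0,0,-0.002],[0,0,0],0.3],[[0,0,0],[0,0,0],0.3]]'
```

```text
time: 26.82
ee_pos: [0.4432, 0.3809, 0.0502]
ee_rot: [-0.699, -0.103, 0.103, 0.7]
ft_force: [-0.1, 0.4, -0.7]
grip_width: 0.0428
time: 26.98
ee_pos: [0.4435, 0.3811, 0.0484]
ee_rot: [-0.699, -0.104, 0.103, 0.7]
ft_force: [-0.3, 0.6, 1.0]
grip_width: 0.043
```

```bash
python3 -m handwheel '[[[0,0,0],[0,0,0],0.75],[[0,0,0],[0,0,0],0.75],[[0,0,0],[0,0,0],0.75],[[0,0,0],[0,0,0],0.75]]'
python3 -m handwheel '[[[0,0,0.015],[0,0,0],0.75],[[0,0,0.03],[0,0,0],0.75],[[0,0,0.04],[0,0,0],0.75],[[0,0,0.04],[0,0,0],0.75],[[0,0,0.04],[0,0,0],0.75],[[0.01,-0.02,0.02],[0,0,0],0.75],[[0.02,-0.04,0],[0,0,-0.12],0.75],[[0.02,-0.04,0],[0,0,-0.12],0.75]]'
python3 - <<'E'
from h import *
P,im=look(['tray','cap_a'],'w10'); st()
E
```

```text
time: 27.32
ee_pos: [0.4432, 0.3809, 0.0479]
ee_rot: [0.7, 0.103, -0.103, -0.7]
ft_force: [0.6, 0.9, -0.4]
grip_width: 0.0657
time: 27.98
ee_pos: [0.4908, 0.2859, 0.2345]
ee_rot: [-0.707, -0.019, 0.017, 0.707]
ft_force: [-0.1, -0.8, 0.2]
grip_width: 0.0661
tray [([0.5115, 0.377, -0.0023], 0.73)]
cap_a [([0.502, 0.3805, 0.005], 0.97), ([0.4412, 0.3798, 0.0052], 0.94), ([0.5655, 0.3764, 0.0056], 0.84), ([0.3957, 0.1348, 0.0045], 0.71)]
t 28.13 pos [0.4914 0.2843 0.233 ] F [-0.3  0.4 -0.6] M [0.07 0.01 0.03] g 0.0658
rot [[0.999, 0.0, -0.049], [0.049, -0.0, 0.999], [0.0, -1.0, -0.0]] j [ 0.318  0.412  1.374 -0.     1.356 -1.302]
```

View pics/w10.png

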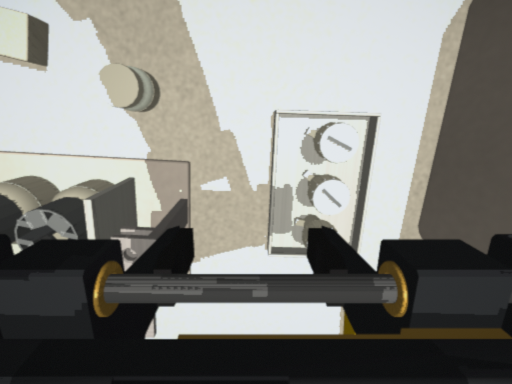

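```bash
python3 -m handwheel '[[[0,-0.03,0],[0,0,-0.12],0.75],[[0,-0.03,0],[0,0,-0.12],0.75],[[0,-0.03,0],[0,0,-0.12],0.75],[[0.01,-0.03,0],[0,0,-0.12],0.75],[[0.01,-0.03,0],[0,0,-0.12],0.75],[[0.01,-0.03,0],[0,0,-0.12],0.75],[[0.02,-0.03,0],[0,0,-0.12],0.75],[[0.02,-0.03,0],[0,0,-0.12],0.75]]'
python3 -m handwheel '[[[0.02,-0.02,0],[0,0,-0.12],0.75],[[0.02,-0.02,0],[0,0,-0.12],0.75],[[0.02,-0.01,0],[0,0,-0.12],0.75],[[0.01,-0.002,0],[0,0,-0.12],0.6],[[0,0,0],[0,0,-0.12],0.6],[[0,0,0],[0,0,-0.06],0.6],[[0,0,0],[0,0,0],0.6],[[0,0,0],[0,0,0],0.6]]'
python3 - <<'E'
from h import *
P,im=look(['bar_knob','lock_hole_l','mouth_b'],'w11'); st(); look(['tray','bar_knob','lock_hole_l'],'t2','top')
E
```

```text
time: 28.8
ee_pos: [0.5608, 0.0461, 0.2332]
ee_rot: [-0.635, 0.311, -0.311, 0.635]
ft_force: [0.4, 0.1, 0.4]
grip_width: 0.0662
time: 29.47
ee_pos: [0.6304, -0.0046, 0.2327]
ee_rot: [0.502, -0.498, 0.498, -0.502]
ft_force: [-0.0, -0.0, 0.3]
grip_width: 0.0527
bar_knob [([0.6367, -0.0132, 0.1655], 0.66)]
lock_hole_l []
mouth_b [([0.5505, -0.0093, 0.1208], 0.68), ([0.5533, 0.0775, 0.1175], 0.64)]
t 29.67 pos [ 0.6304 -0.0053  0.233 ] F [-0.4  0.4 -0.2] M [-0.05  0.01  0.01] g 0.0525
rot [[0.006, 0.0, 1.0], [-1.0, 0.0, 0.006], [-0.0, -1.0, 0.0]] j [-0.194  0.555  1.154  0.     1.432 -0.2  ]
tray [([0.5035, 0.3842, -0.0015], 0.82)]
bar_knob []
lock_hole_l [([0.554, 0.1744, 0.1449], 0.95), ([0.5481, -0.1956, 0.1485], 0.68)]
```

View pics/w11.png

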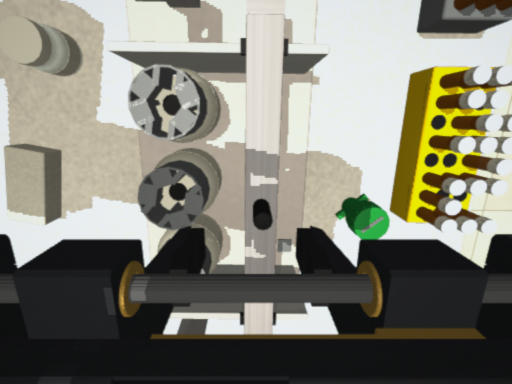

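```bash
python3 -m handwheel '[[[0.004,-0.004,0],[0,0,0],0.6],[[0.0035,-0.004,-0.02],[0,0,0],0.6],[[0,0,-0.03],[0,0,0],0.6],[[0,0,-0.025],[0,0,0],0.6],[[0,0,-0.01],[0,0,0],0.6],[[0,0,0],[0,0,0],0.6],[[0,0,0],[0,0,0],0.6]]' 40
python3 -m handwheel '[[[0,0,0],[0,0,0],0],[[0,0,0],[0,0,0],0],[[0,0,0],[0,0,0],0],[[0,0,0],[0,0,0],0],[[0,0,0],[0,0,0],0],[[0,0,0],[0,0,0],0]]'
python3 - <<'E'
from h import *
st()
E
```

```text
time: 30.45
ee_pos: [0.6384, -0.0139, 0.1488]
ee_rot: [-0.501, 0.499, -0.499, 0.501]
ft_force: [1.0, 1.2, 0.1]
grip_width: 0.0529
time: 30.95
ee_pos: [0.6383, -0.0137, 0.1483]
ee_rot: [-0.501, 0.499, -0.499, 0.501]
ft_force: [0.6, 0.7, 1.7]
grip_width: 0.0153
t 30.95 pos [ 0.6383 -0.0137  0.1483] F [0.6 0.7 1.7] M [ 0.   -0.11  0.04] g 0.0153
rot [[0.004, 0.001, 1.0], [-1.0, -0.0, 0.004], [0.0, -1.0, 0.001]] j [-0.205  0.636  1.244  0.     1.26  -0.209]
```

```bash
python3 -m handwheel '[[[-0.01,0,0],[0,0,0],0],[[-0.02,0,0],[0,0,0],0],[[-0.02,0,0],[0,0,0],0],[[-0.015,0,0],[0,0,0],0],[[-0.01,0,0],[0,0,0],0],[[0,0,0],[0,0,0],0]]'
python3 - <<'E'
from h import *
st()
E
python3 -m handwheel '[[[-0.005,0,0],[0,0,0],0],[[-0.004,0,0],[0,0,0],0],[[0,0,0],[0,0,0],0],[[0,0,0],[0,0,0],0]]'
python3 - <<'E'
from h import *
st()
E
```

```text
time: 31.45
ee_pos: [0.5617, -0.0133, 0.1483]
ee_rot: [0.501, -0.499, 0.499, -0.501]
ft_force: [-1.8, 2.8, 1.7]
grip_width: 0.0148
t 31.45 pos [ 0.5617 -0.0133  0.1483] F [-1.8  2.8  1.7] M [0.28 0.31 0.04] g 0.0148
rot [[0.004, -0.001, 1.0], [-1.0, 0.0, 0.004], [-0.0, -1.0, -0.001]] j [-0.232  0.477  1.507  0.     1.159 -0.237]
time: 31.78
ee_pos: [0.554, -0.0134, 0.1483]
ee_rot: [-0.501, 0.499, -0.499, 0.501]
ft_force: [-2.1, 5.5, 6.2]
grip_width: 0.0145
t 31.78 pos [ 0.554  -0.0134  0.1483] F [-2.1  5.5  6.2] M [ 0.68  0.31 -0.02] g 0.0145
rot [[0.004, -0.0, 1.0], [-1.0, 0.0, 0.004], [-0.0, -1.0, -0.0]] j [-0.236  0.461  1.532  0.     1.149 -0.24 ]
```

```bash
python3 -m handwheel '[[[-0.002,0.0004,0],[0,0,0],0],[[-0.002,0.0003,0],[0,0,0],0],[[0,0,0],[0,0,0],0],[[0,0,0],[0,0,0],0]]'
python3 - <<'E'
from h import *
st()
E
python3 -m handwheel '[[[-0.002,0,0],[0,0,0],0],[[0,0,0],[0,0,0],0],[[0,0,0],[0,0,0],0]]'
python3 - <<'E'
from h import *
st()
E
```

```text
time: 32.12
ee_pos: [0.5514, -0.0133, 0.1483]
ee_rot: [-0.5, 0.498, -0.5, 0.502]
ft_force: [8.2, 2.2, 1.8]
grip_width: 0.0149
t 32.12 pos [ 0.5514 -0.0133  0.1483] F [8.2 2.2 1.8] M [ 0.24 -1.19 -0.05] g 0.0149
rot [[0.004, 0.004, 1.0], [-1.0, -0.001, 0.004], [0.001, -1.0, 0.004]] j [-0.237  0.453  1.543  0.     1.141 -0.241]
time: 32.37
ee_pos: [0.5513, -0.0133, 0.1483]
ee_rot: [-0.499, 0.497, -0.502, 0.503]
ft_force: [21.0, 2.5, -5.1]
grip_width: 0.0144
t 32.37 pos [ 0.5513 -0.0133  0.1483] F [21.   2.5 -5.1] M [ 0.4  -3.05 -0.02] g 0.0144
rot [[0.003, 0.01, 1.0], [-1.0, -0.001, 0.003], [0.001, -1.0, 0.01]] j [-0.237  0.45   1.548  0.002  1.134 -0.241]
```

```bash
python3 -m handwheel '[[[0.002,0,0],[0,0,0],0],[[0,0,0],[0,0,0],0],[[0,0,0],[0,0,0],0.6],[[0,0,0],[0,0,0],0.6],[[0,0,0],[0,0,0],0.6],[[0,0,0],[0,0,0],0.6],[[0,0,0],[0,0,0],0.6]]'
python3 - <<'E'
from h import *
st()
E
python3 -m handwheel '[[[0,0,0.02],[0,0,0],0.6],[[0,0,0.03],[0,0,0],0.6],[[0,0,0.03],[0,0,0],0.6],[[0,0,0.02],[0,0,0],0.6],[[0,-0.02,0],[0,0,0],0.6],[[0,-0.03,0],[0,0,0],0.6],[[0,0,0],[0,0,0],0.6]]'
python3 - <<'E'
from h import *
P,im=look(['bar_knob','lock_hole_l','pin_1','pin_stand'],'w12'); st(); look(['bar_knob','lock_hole_l','pin_1'],'t3','top'); look(['bar_knob','lock_hole_l','pin_1'],'s4','side')
E
```

```text
time: 32.95
ee_pos: [0.5497, -0.0131, 0.1477]
ee_rot: [0.501, -0.499, 0.499, -0.501]
ft_force: [0.9, 0.2, 0.2]
grip_width: 0.0462
t 32.95 pos [ 0.5497 -0.0131  0.1477] F [0.9 0.2 0.2] M [-0.04  0.06 -0.02] g 0.0462
rot [[0.004, -0.001, 1.0], [-1.0, -0.0, 0.004], [0.0, -1.0, -0.001]] j [-0.237  0.453  1.546 -0.     1.144 -0.241]
time: 33.53
ee_pos: [0.5498, -0.0665, 0.2479]
ee_rot: [0.501, -0.499, 0.5, -0.5]
ft_force: [-0.7, 0.2, -0.2]
grip_width: 0.053
bar_knob [([0.5506, -0.0137, 0.1627], 0.56)]
lock_hole_l [([0.5511, -0.2026, 0.1468], 0.69)]
pin_1 []
pin_stand [([0.5216, -0.3663, -0.0064], 0.8)]
t 33.78 pos [ 0.5499 -0.0622  0.2478] F [-0.   0.2  0.7] M [-0.04  0.07  0.02] g 0.053
rot [[0.005, -0.0, 1.0], [-1.0, 0.0, 0.005], [-0.0, -1.0, -0.0]] j [-0.325  0.37   1.395  0.     1.377 -0.329]
bar_knob [([0.5473, -0.0107, 0.1588], 0.61)]
lock_hole_l [([0.5493, 0.1764, 0.1453], 0.94), ([0.4392, 0.3864, -0.0002], 0.65), ([0.543, -0.1959, 0.1467], 0.61), ([0.5508, 0.0783, 0.1212], 0.42)]
pin_1 [([0.5551, -0.3632, 0.0014], 0.41), ([0.4884, -0.3733, -0.0038], 0.36)]
bar_knob [([0.5276, -0.3708, 0.0005], 0.72), ([0.4892, -0.381, 0.0031], 0.67), ([0.5529, -0.0128, 0.1618], 0.63), ([0.3989, 0.1413, -0.001], 0.44)]
lock_hole_l [([0.5541, -0.2007, 0.1442], 0.95), ([0.5556, 0.1727, 0.1478], 0.84), ([0.5565, -0.0091, 0.1625], 0.63)]
pin_1 [([0.5601, -0.3694, -0.0041], 0.71), ([0.4855, -0.379, 0.0017], 0.63)]
```

View pics/w12.png

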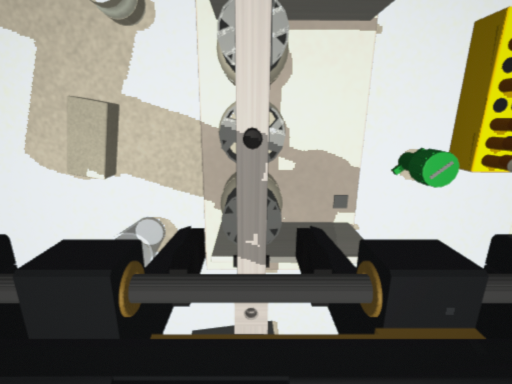

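View pics/s4.png

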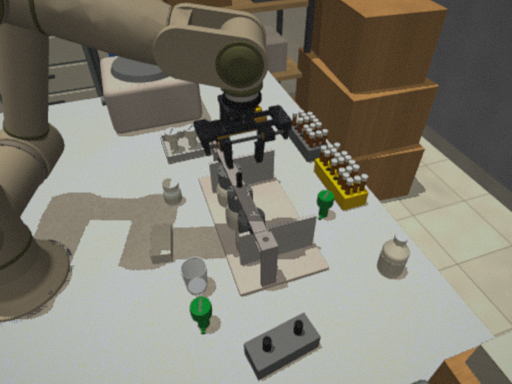

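```bash
python3 -m handwheel '[[[0,-0.035,0],[0,0,0],0.4],[[0,-0.038,0],[0,0,0],0.4],[[0,-0.038,0],[0,0,0],0.4],[[0,-0.038,0],[0,0,0],0.4],[[0.001,-0.038,0],[0,0,0],0.4],[[0.002,-0.038,0],[0,0,0],0.4],[[0.002,-0.038,-0.02],[0,0,0],0.4],[[0.002,-0.035,-0.03],[0,0,0],0.4]]'
python3 -m handwheel '[[[0,0,0],[0,0,0],0.4],[[0,0,0],[0,0,0],0.4],[[0,0,0],[0,0,0],0.4]]'
python3 - <<'E'
from h import *
P,im=look(['lock_hole_l','pin_1','pin_stand'],'w13'); st()
E
```

```text
time: 34.85
ee_pos: [0.557, -0.3595, 0.203]
ee_rot: [0.501, -0.497, 0.501, -0.501]
ft_force: [0.4, 0.8, -0.2]
grip_width: 0.0352
time: 35.1
ee_pos: [0.557, -0.3559, 0.2021]
ee_rot: [-0.501, 0.499, -0.499, 0.501]
ft_force: [0.5, 0.4, 0.8]
grip_width: 0.0352
lock_hole_l [([0.5609, -0.3682, 0.0038], 0.55)]
pin_1 [([0.4907, -0.3724, 0.0018], 0.93), ([0.5582, -0.3668, 0.004], 0.56)]
pin_stand [([0.5203, -0.369, -0.0019], 0.86)]
t 35.3 pos [ 0.5573 -0.3555  0.2029] F [0.1 0.5 0.4] M [-0.07  0.06  0.01] g 0.0354
rot [[0.005, 0.002, 1.0], [-1.0, -0.001, 0.005], [0.001, -1.0, 0.002]] j [-0.745  0.645  1.085  0.     1.41  -0.75 ]
```

View pics/w13.png

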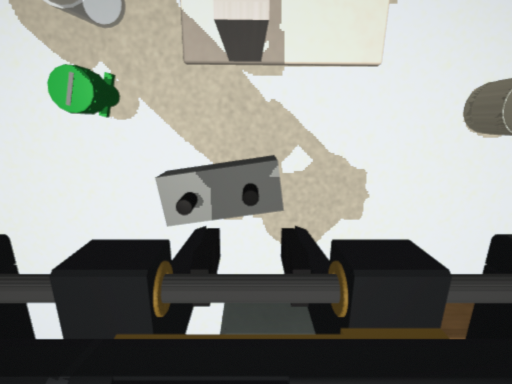

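Run:
```python
from h import *
im=cv2.imread('pics/w13.png'); c=cv2.resize(im[150:235,150:300],None,fx=5,fy=5,interpolation=cv2.INTER_NEAREST)
c=cv2.convertScaleAbs(c,alpha=2,beta=30); cv2.imwrite('pics/w13c.png',c)
r=env.masks_of('pin_1','wrist')
P=env.camera_params('wrist')
for x in r:
    v,u=np.where(x['mask']); print(x['score'],u.min(),u.max(),v.min(),v.max())
K=np.array(P['intrinsics'])
for X in [(.557,-.366),(.488,-.377)]:
  for z in (.079,.045):
    q=K@(np.array(P['R'])@np.array([*X,z])+np.array(P['t'])); print(X,z,q[:2]/q[2])
```

```text
0.74 243 258 183 205
(0.557, -0.366) 0.079 [250.05037042 198.70784967]
(0.557, -0.366) 0.045 [250.04493381 190.36359177]
(0.488, -0.377) 0.079 [183.76508067 208.50918941]
(0.488, -0.377) 0.045 [190.59623798 199.22885759]
```

View pics/w13c.png

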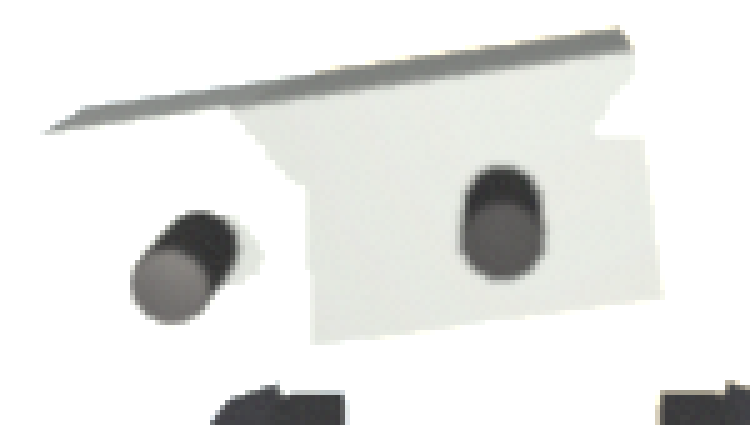

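```bash
python3 -m handwheel '[[[0,-0.005,-0.02],[0,0,0],0.4],[[0,-0.0045,-0.03],[0,0,0],0.4],[[0,0,-0.03],[0,0,0],0.4],[[0,0,-0.03],[0,0,0],0.4],[[0,0,-0.02],[0,0,0],0.4],[[0,0,-0.013],[0,0,0],0.4],[[0,0,-0.007],[0,0,0],0.4],[[0,0,0],[0,0,0],0.4]]' 30
python3 - <<'E'
from h import *
st()
E
```

```text
time: 36.02
ee_pos: [0.5566, -0.3656, 0.0509]
ee_rot: [0.501, -0.499, 0.499, -0.501]
ft_force: [0.8, 0.3, -0.4]
grip_width: 0.0356
t 36.02 pos [ 0.5566 -0.3656  0.0509] F [ 0.8  0.3 -0.4] M [-0.1   0.11 -0.01] g 0.0356
rot [[0.004, -0.001, 1.0], [-1.0, 0.001, 0.004], [-0.001, -1.0, -0.001]] j [-0.757  0.801  1.22  -0.     1.122 -0.761]
```

```bash
python3 -m handwheel '[[[0,0,0],[0,0,0],0],[[0,0,0],[0,0,0],0],[[0,0,0],[0,0,0],0],[[0,0,0],[0,0,0],0],[[0,0,0],[0,0,0],0]]'
python3 - <<'E'
from h import *
st()
E
python3 -m handwheel '[[[0,0,0.01],[0,0,0],0],[[0,0,0.02],[0,0,0],0],[[0,0,0.03],[0,0,0],0],[[0,0,0.035],[0,0,0],0],[[0,0,0.035],[0,0,0],0],[[0,0,0.03],[0,0,0],0],[[0,0,0.01],[0,0,0],0],[[0,0,0],[0,0,0],0]]'
python3 - <<'E'
from h import *
st();P,im=look(['pin_1'],'w14')
E
```

```text
time: 36.43
ee_pos: [0.5572, -0.3663, 0.0529]
ee_rot: [-0.501, 0.498, -0.5, 0.501]
ft_force: [-1.1, 0.3, 6.8]
grip_width: 0.017
t 36.43 pos [ 0.5572 -0.3663  0.0529] F [-1.1  0.3  6.8] M [0.08 0.14 0.  ] g 0.017
rot [[0.004, 0.002, 1.0], [-1.0, -0.002, 0.004], [0.002, -1.0, 0.002]] j [-0.757  0.798  1.219  0.     1.122 -0.761]
time: 37.1
ee_pos: [0.5572, -0.3664, 0.2245]
ee_rot: [-0.501, 0.497, -0.501, 0.501]
ft_force: [0.6, -0.2, -1.0]
grip_width: 0.0173
t 37.1 pos [ 0.5572 -0.3664  0.2245] F [ 0.6 -0.2 -1. ] M [-0.06  0.02 -0.  ] g 0.0173
rot [[0.004, 0.004, 1.0], [-1.0, -0.004, 0.004], [0.004, -1.0, 0.004]] j [-0.757  0.645  1.028 -0.     1.463 -0.761]
pin_1 [([0.5602, -0.3655, 0.1746], 0.84)]
```

View pics/w14.png

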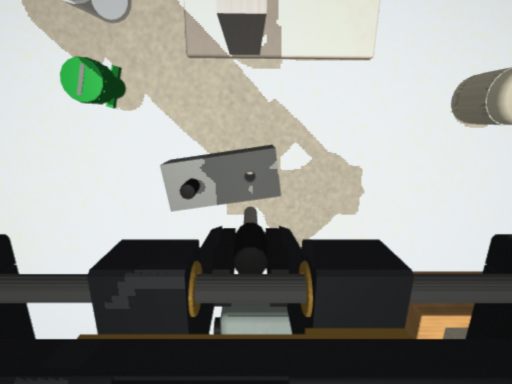

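Run:
```python
from h import *
s=st();P=env.camera_params('wrist')
im=cv2.imread('pics/w14.png'); c=cv2.resize(im[160:290,190:310],None,fx=5,fy=5,interpolation=cv2.INTER_NEAREST)
cv2.imwrite('pics/w14c.png',cv2.convertScaleAbs(c,alpha=2,beta=30))
K=np.array(P['intrinsics'])
for z in (.172,.2165,.251):
  for dy in (0,.002):
    q=K@(np.array(P['R'])@(np.array([s['ee_pos'][0],s['ee_pos'][1]+dy,z]))+np.array(P['t'])); print(z,dy,q[:2]/q[2])
```

```text
t 37.2 pos [ 0.5563 -0.3656  0.2199] F [-0.   0.5 -1.3] M [-0.08  0.07 -0.03] g 0.017
rot [[0.004, -0.002, 1.0], [-1.0, 0.002, 0.004], [-0.002, -1.0, -0.002]] j [-0.757  0.649  1.033 -0.     1.461 -0.761]
0.172 0 [250.52884651 214.0810768 ]
0.172 0.002 [250.54062599 211.56850759]
0.2165 0 [250.44789201 238.97654976]
0.2165 0.002 [250.46250988 235.88368232]
0.251 0 [250.34836678 269.58297254]
0.251 0.002 [250.36632726 265.8224109 ]
```

View pics/w14c.png

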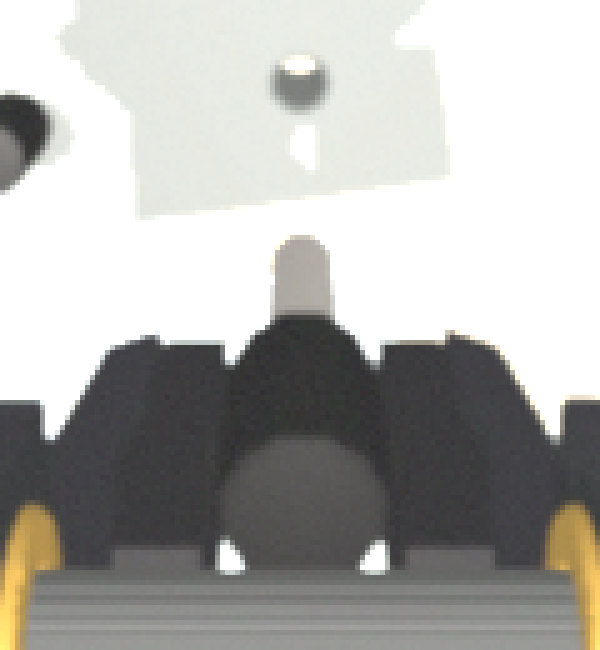

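```bash
python3 -m handwheel '[[[-0.001,0.02,0.01],[0,0,0],0],[[-0.001,0.03,0],[0,0,0],0],[[-0.001,0.035,0],[0,0,0],0],[[-0.001,0.035,0],[0,0,0],0],[[-0.001,0.03,0],[0,0,0],0],[[-0.001,0.015,-0.01],[0,0,0],0],[[0,0,0],[0,0,0],0],[[0,0,0],[0,0,0],0]]'
cat >> h.py <<'E'
def proj(X,P):
    q=np.array(P['intrinsics'])@(np.array(P['R'])@np.array(X)+np.array(P['t'])); return np.round(q[:2]/q[2],1)
E
python3 - <<'E'
from h import *
st();P,im=look(['lock_hole_l'],'w15')
s=st()
print(proj([.5497,-.1993,.146],P), proj([.5515,-.0133,.178],P))
c=cv2.resize(im[130:290,190:310],None,fx=4,fy=4,interpolation=cv2.INTER_NEAREST)
cv2.imwrite('pics/w15c.png',cv2.convertScaleAbs(c,alpha=1.5,beta=20))
E
```

```text
time: 37.87
ee_pos: [0.5502, -0.2003, 0.2196]
ee_rot: [0.502, -0.5, 0.497, -0.501]
ft_force: [0.2, -0.5, -0.4]
grip_width: 0.0169
t 37.87 pos [ 0.5502 -0.2003  0.2196] F [ 0.2 -0.5 -0.4] M [-0.1   0.03  0.  ] g 0.0169
rot [[0.005, -0.003, 1.0], [-1.0, 0.002, 0.005], [-0.002, -1.0, -0.003]] j [-0.549  0.463  1.333 -0.     1.35  -0.554]
lock_hole_l [([0.5479, -0.2048, 0.1512], 0.75)]
t 37.97 pos [ 0.5505 -0.2018  0.2206] F [0.4 0.8 0.1] M [-0.08  0.07 -0.02] g 0.0171
rot [[0.003, -0.001, 1.0], [-1.0, 0.001, 0.003], [-0.001, -1.0, -0.001]] j [-0.551  0.463  1.33  -0.     1.35  -0.554]
[250.2 202.7] [ 255.  -104.3]
```

View pics/w15c.png

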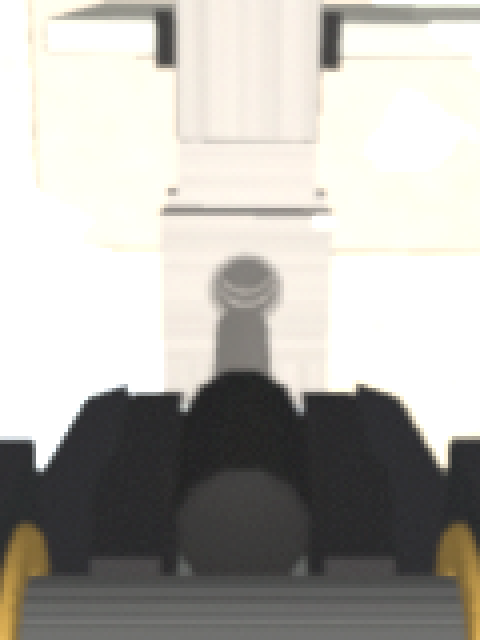

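View pics/w15.png

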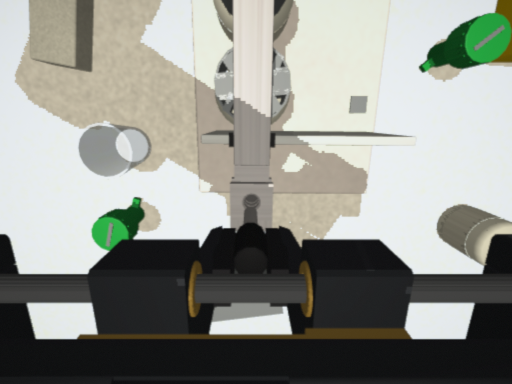

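```bash
python3 -m handwheel '[[[0.0004,0.0007,-0.01],[0,0,0],0],[[0,0,-0.006],[0,0,0],0],[[0,0,0],[0,0,0],0],[[0,0,0],[0,0,0],0]]'
python3 - <<'E'
from h import *
st();P,im=look(['lock_hole_l'],'w16')
s=st()
c=cv2.resize(im[130:290,190:310],None,fx=4,fy=4,interpolation=cv2.INTER_NEAREST)
cv2.imwrite('pics/w16c.png',cv2.convertScaleAbs(c,alpha=1.5,beta=20))
E
```

```text
time: 38.3
ee_pos: [0.5508, -0.2005, 0.2047]
ee_rot: [0.501, -0.5, 0.499, -0.501]
ft_force: [1.0, 0.4, 0.3]
grip_width: 0.0171
t 38.3 pos [ 0.5508 -0.2005  0.2047] F [1.  0.4 0.3] M [-0.04  0.04  0.01] g 0.0171
rot [[0.003, -0.001, 1.0], [-1.0, 0.001, 0.003], [-0.001, -1.0, -0.001]] j [-0.549  0.474  1.354 -0.     1.314 -0.552]
lock_hole_l [([0.5515, -0.2043, 0.1488], 0.75)]
t 38.4 pos [ 0.5511 -0.2005  0.2055] F [ 0.8  0.5 -0.4] M [-0.08  0.08  0.04] g 0.0171
rot [[0.004, 0.0, 1.0], [-1.0, -0.0, 0.004], [0.0, -1.0, 0.0]] j [-0.549  0.474  1.354 -0.     1.314 -0.552]
```

View pics/w16c.png

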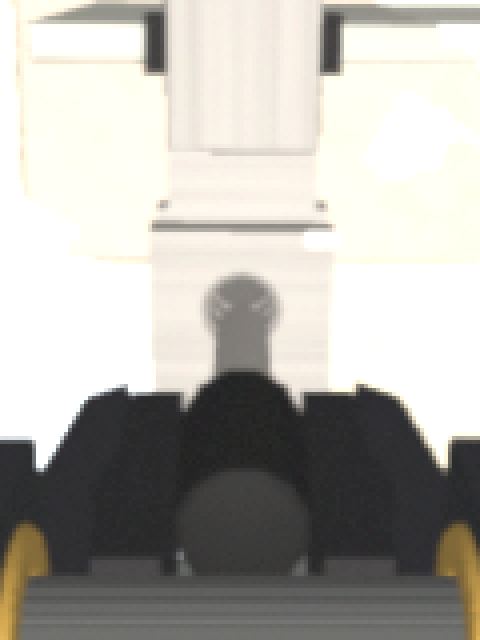

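```bash
python3 -m handwheel '[[[0,0,-0.005],[0,0,0],0],[[0,0,-0.003],[0,0,0],0],[[0,0,0],[0,0,0],0],[[0,0,0],[0,0,0],0]]'
python3 - <<'E'
from h import *
st()
E
python3 -m handwheel '[[[0,0,-0.003],[0,0,0],0],[[0,0,0],[0,0,0],0]]'
python3 - <<'E'
from h import *
st()
E
```

```text
time: 38.73
ee_pos: [0.551, -0.2002, 0.1972]
ee_rot: [0.501, -0.499, 0.499, -0.501]
ft_force: [-0.7, -0.3, -0.8]
grip_width: 0.0168
t 38.73 pos [ 0.551  -0.2002  0.1972] F [-0.7 -0.3 -0.8] M [-0.03  0.07  0.01] g 0.0168
rot [[0.004, -0.0, 1.0], [-1.0, 0.0, 0.004], [-0.0, -1.0, -0.0]] j [-0.548  0.48   1.366 -0.     1.296 -0.552]
time: 38.9
ee_pos: [0.551, -0.2002, 0.194]
ee_rot: [0.501, -0.499, 0.499, -0.501]
ft_force: [-0.2, 0.6, -1.0]
grip_width: 0.0169
t 38.9 pos [ 0.551  -0.2002  0.194 ] F [-0.2  0.6 -1. ] M [-0.04  0.08  0.01] g 0.0169
rot [[0.004, -0.0, 1.0], [-1.0, 0.0, 0.004], [-0.0, -1.0, -0.0]] j [-0.548  0.483  1.37  -0.     1.289 -0.552]
```

```bash
python3 -m handwheel '[[[0,0,-0.004],[0,0,0],0],[[0,0,-0.003],[0,0,0],0],[[0,0,0],[0,0,0],0]]'
python3 - <<'E'
from h import *
st()
E
python3 -m handwheel '[[[0,0,-0.004],[0,0,0],0],[[0,0,-0.003],[0,0,0],0],[[0,0,0],[0,0,0],0]]'
python3 - <<'E'
from h import *
st()
E
```

```text
time: 39.15
ee_pos: [0.5508, -0.2001, 0.1866]
ee_rot: [0.501, -0.499, 0.499, -0.501]
ft_force: [0.0, 0.2, -0.9]
grip_width: 0.0171
t 39.15 pos [ 0.5508 -0.2001  0.1866] F [ 0.   0.2 -0.9] M [-0.04  0.09 -0.02] g 0.0171
rot [[0.004, -0.001, 1.0], [-1.0, 0.001, 0.004], [-0.001, -1.0, -0.001]] j [-0.548  0.489  1.38  -0.     1.273 -0.552]
time: 39.4
ee_pos: [0.5508, -0.2001, 0.1796]
ee_rot: [0.501, -0.499, 0.499, -0.501]
ft_force: [-0.9, 0.4, -1.1]
grip_width: 0.0171
t 39.4 pos [ 0.5508 -0.2001  0.1796] F [-0.9  0.4 -1.1] M [-0.05  0.08  0.01] g 0.0171
rot [[0.004, -0.001, 1.0], [-1.0, 0.001, 0.004], [-0.001, -1.0, -0.001]] j [-0.548  0.496  1.389 -0.     1.258 -0.552]
```

```bash
python3 -m handwheel '[[[0,0,-0.005],[0,0,0],0],[[0,0,-0.005],[0,0,0],0],[[0,0,0],[0,0,0],0]]'
python3 -m handwheel '[[[0,0,-0.005],[0,0,0],0],[[0,0,-0.005],[0,0,0],0],[[0,0,0],[0,0,0],0],[[0,0,0],[0,0,0],0]]'
python3 - <<'E'
from h import *
st()
E
```

```text
time: 39.65
ee_pos: [0.5507, -0.2, 0.1692]
ee_rot: [0.501, -0.5, 0.498, -0.501]
ft_force: [0.7, -0.7, -1.2]
grip_width: 0.0168
time: 39.98
ee_pos: [0.551, -0.2001, 0.1601]
ee_rot: [0.501, -0.499, 0.499, -0.501]
ft_force: [0.1, 0.6, 0.2]
grip_width: 0.0174
t 39.98 pos [ 0.551  -0.2001  0.1601] F [0.1 0.6 0.2] M [ 0.    0.07 -0.03] g 0.0174
rot [[0.004, -0.001, 1.0], [-1.0, 0.0, 0.004], [-0.0, -1.0, -0.001]] j [-0.548  0.514  1.414  0.     1.214 -0.552]
```

```bash
python3 -m handwheel '[[[0,0,-0.003],[0,0,0],0],[[0,0,-0.002],[0,0,0],0],[[0,0,0],[0,0,0],0],[[0,0,0],[0,0,0],0]]'
python3 - <<'E'
from h import *
st()
E
python3 -m handwheel '[[[0,0,-0.002],[0,0,0],0],[[0,0,0],[0,0,0],0]]'
python3 - <<'E'
from h import *
st()
E
```

```text
time: 40.32
ee_pos: [0.5511, -0.2002, 0.1554]
ee_rot: [0.501, -0.499, 0.499, -0.501]
ft_force: [0.2, -0.7, -0.3]
grip_width: 0.0165
t 40.32 pos [ 0.5511 -0.2002  0.1554] F [ 0.2 -0.7 -0.3] M [-0.08  0.08 -0.  ] g 0.0165
rot [[0.004, -0.0, 1.0], [-1.0, 0.0, 0.004], [-0.0, -1.0, -0.0]] j [-0.548  0.519  1.419 -0.     1.204 -0.552]
time: 40.48
ee_pos: [0.5513, -0.2003, 0.1539]
ee_rot: [-0.501, 0.499, -0.499, 0.501]
ft_force: [-0.3, 0.4, 2.4]
grip_width: 0.0167
t 40.48 pos [ 0.5513 -0.2003  0.1539] F [-0.3  0.4  2.4] M [-0.01  0.09 -0.01] g 0.0167
rot [[0.004, 0.001, 1.0], [-1.0, -0.001, 0.004], [0.001, -1.0, 0.001]] j [-0.548  0.521  1.421  0.     1.199 -0.552]
```

Seated (contact at 0.1539). Release, go up, and head for the second pin.

```bash
python3 -m handwheel '[[[0,0,-0.0005],[0,0,0],0],[[0,0,0],[0,0,0],0.4],[[0,0,0],[0,0,0],0.4],[[0,0,0],[0,0,0],0.4],[[0,0,0],[0,0,0],0.4]]'
python3 -m handwheel '[[[0,0,0.01],[0,0,0],0.4],[[0,0,0.02],[0,0,0],0.4],[[0,0,0.03],[0,0,0],0.4],[[0,-0.02,0.02],[0,0,0],0.4],[[-0.01,-0.04,0],[0,0,0],0.4],[[-0.015,-0.04,0],[0,0,0],0.4],[[-0.015,-0.035,-0.01],[0,0,0],0.4],[[-0.015,-0.035,-0.02],[0,0,0],0.4]]'
python3 -m handwheel '[[[-0.005,0,0],[0,0,0],0.4],[[0,0,0],[0,0,0],0.4],[[0,0,0],[0,0,0],0.4]]'
python3 - <<'E'
from h import *
st();P,im=look(['pin_1'],'w17')
print(proj([.4887,-.3757,.079],P)); st()
c=cv2.resize(im[130:290,150:310],None,fx=4,fy=4,interpolation=cv2.INTER_NEAREST)
cv2.imwrite('pics/w17c.png',cv2.convertScaleAbs(c,alpha=1.5,beta=20))
look(['pin_1'],'s5','side')
E
```

```text
time: 40.9
ee_pos: [0.551, -0.2002, 0.1527]
ee_rot: [0.501, -0.499, 0.499, -0.501]
ft_force: [-0.4, -0.1, 0.2]
grip_width: 0.035
time: 41.57
ee_pos: [0.4966, -0.3706, 0.2061]
ee_rot: [0.501, -0.497, 0.501, -0.501]
ft_force: [1.2, -1.4, 0.8]
grip_width: 0.0352
time: 41.82
ee_pos: [0.4923, -0.3678, 0.2045]
ee_rot: [-0.501, 0.499, -0.499, 0.501]
ft_force: [0.9, 0.5, 0.2]
grip_width: 0.0353
t 41.82 pos [ 0.4923 -0.3678  0.2045] F [0.9 0.5 0.2] M [-0.03  0.06 -0.03] g 0.0353
rot [[0.004, 0.001, 1.0], [-1.0, -0.0, 0.004], [0.0, -1.0, 0.001]] j [-0.832  0.536  1.258  0.     1.346 -0.836]
pin_1 [([0.4875, -0.3724, 0.0009], 0.8)]
[246.8 196. ]
t 41.92 pos [ 0.4929 -0.3672  0.2048] F [-0.4 -0.3  0.6] M [-0.09  0.06 -0.03] g 0.035
rot [[0.006, 0.001, 1.0], [-1.0, -0.001, 0.006], [0.001, -1.0, 0.001]] j [-0.831  0.536  1.258  0.     1.346 -0.836]
pin_1 [([0.4874, -0.3792, 0.0005], 0.42)]
```

View pics/w17c.png

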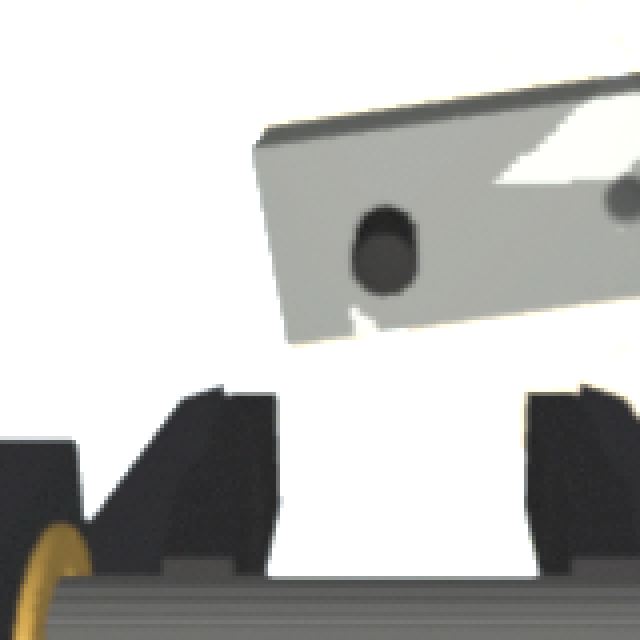

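View pics/s5.png

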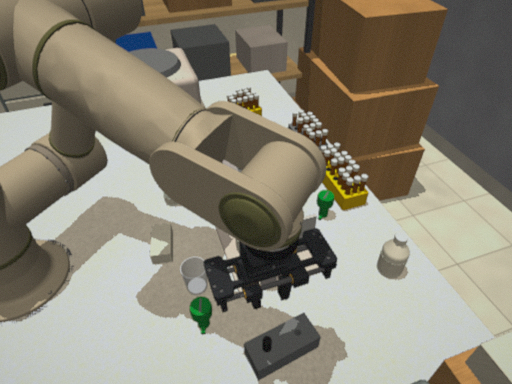

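```bash
python3 -m handwheel '[[[-0.0025,-0.005,-0.02],[0,0,0],0.4],[[-0.002,-0.0033,-0.03],[0,0,0],0.4],[[0,0,-0.03],[0,0,0],0.4],[[0,0,-0.03],[0,0,0],0.4],[[0,0,-0.02],[0,0,0],0.4],[[0,0,-0.012],[0,0,0],0.4],[[0,0,-0.009],[0,0,0],0.4],[[0,0,0],[0,0,0],0.4]]' 30
python3 -m handwheel '[[[0,0,0],[0,0,0],0.4],[[0,0,0],[0,0,0],0.4]]'
```

```text
time: 42.68
ee_pos: [0.4875, -0.3759, 0.0517]
ee_rot: [-0.501, 0.499, -0.498, 0.501]
ft_force: [-0.1, 0.0, 0.3]
grip_width: 0.0354
time: 42.85
ee_pos: [0.4881, -0.3769, 0.0541]
ee_rot: [0.501, -0.498, 0.5, -0.501]
ft_force: [0.9, 0.3, 0.1]
grip_width: 0.0352
```

```bash
python3 -m handwheel '[[[0,0.001,-0.0005],[0,0,0],0.4],[[0,0,0],[0,0,0],0],[[0,0,0],[0,0,0],0],[[0,0,0],[0,0,0],0],[[0,0,0],[0,0,0],0],[[0,0,0],[0,0,0],0]]'
python3 - <<'E'
from h import *
st()
E
python3 -m handwheel '[[[0,0,0.01],[0,0,0],0],[[0,0,0.02],[0,0,0],0],[[0,0,0.03],[0,0,0],0],[[0,0,0.035],[0,0,0],0],[[0,0,0.035],[0,0,0],0],[[0,0,0.035],[0,0,0],0],[[0,0,0.01],[0,0,0],0],[[0,0,0],[0,0,0],0]]'
python3 - <<'E'
from h import *
st();P,im=look(['pin_1'],'w18'); s=st()
print([proj([s['ee_pos'][0],s['ee_pos'][1]+d,s['ee_pos'][2]-.053],P) for d in (0,.002)])
c=cv2.resize(im[160:290,190:310],None,fx=5,fy=5,interpolation=cv2.INTER_NEAREST)
cv2.imwrite('pics/w18c.png',cv2.convertScaleAbs(c,alpha=2,beta=30))
E
```

```text
time: 43.35
ee_pos: [0.4875, -0.3756, 0.0524]
ee_rot: [0.501, -0.499, 0.499, -0.501]
ft_force: [-0.5, 0.4, 2.9]
grip_width: 0.0172
t 43.35 pos [ 0.4875 -0.3756  0.0524] F [-0.5  0.4  2.9] M [ 0.03  0.12 -0.02] g 0.0172
rot [[0.004, 0.0, 1.0], [-1.0, -0.0, 0.004], [0.0, -1.0, 0.0]] j [-0.847  0.7    1.408  0.     1.033 -0.851]
time: 44.02
ee_pos: [0.488, -0.3761, 0.2305]
ee_rot: [0.501, -0.497, 0.501, -0.501]
ft_force: [0.2, -0.9, -1.4]
grip_width: 0.0169
t 44.02 pos [ 0.488  -0.3761  0.2305] F [ 0.2 -0.9 -1.4] M [-0.02  0.08 -0.  ] g 0.0169
rot [[0.004, 0.004, 1.0], [-1.0, -0.004, 0.004], [0.004, -1.0, 0.004]] j [-0.846  0.519  1.217 -0.     1.4   -0.851]
pin_1 [([0.4877, -0.3751, 0.1798], 0.72)]
t 44.12 pos [ 0.4871 -0.3751  0.2259] F [-0.4  0.5 -0.7] M [-0.05  0.04 -0.01] g 0.0171
rot [[0.004, -0.001, 1.0], [-1.0, 0.001, 0.004], [-0.001, -1.0, -0.001]] j [-0.847  0.524  1.222 -0.     1.398 -0.85 ]
[array([249. , 208.4]), array([249., 206.])]
```

View pics/w18c.png

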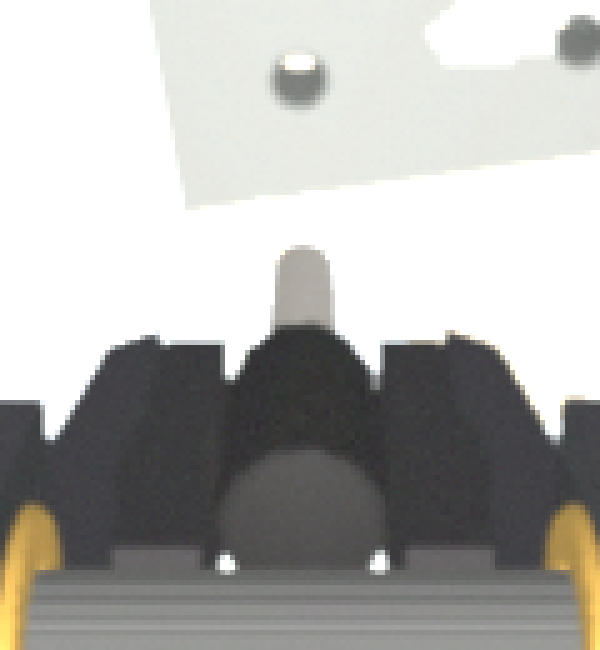

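```bash
python3 -m handwheel '[[[0,0.01,0.03],[0,0,0],0],[[0.003,0.03,0.02],[0,0,0],0],[[0.005,0.04,0],[0,0,0],0],[[0.005,0.04,0],[0,0,0],0],[[0.005,0.04,0],[0,0,0],0],[[0.005,0.04,0],[0,0,0],0],[[0.005,0.04,0],[0,0,0],0],[[0.005,0.04,0],[0,0,0],0]]'
python3 - <<'E'
from h import *
st()
E
```

```text
time: 44.78
ee_pos: [0.5197, -0.0933, 0.2749]
ee_rot: [0.501, -0.5, 0.498, -0.5]
ft_force: [0.5, -1.0, 1.2]
grip_width: 0.017
t 44.78 pos [ 0.5197 -0.0933  0.2749] F [ 0.5 -1.   1.2] M [-0.06  0.02  0.02] g 0.017
rot [[0.004, -0.004, 1.0], [-1.0, 0.002, 0.004], [-0.002, -1.0, -0.004]] j [-0.4    0.298  1.423  0.     1.424 -0.403]
```

```bash
python3 -m handwheel '[[[0.005,0.04,0],[0,0,0],0],[[0.005,0.04,0],[0,0,0],0],[[0.005,0.04,0],[0,0,0],0],[[0.005,0.04,0],[0,0,0],0],[[0.005,0.04,0],[0,0,0],0],[[0.005,0.035,0],[0,0,0],0],[[0.002,0.02,-0.02],[0,0,0],0],[[0,0.01,-0.03],[0,0,0],0]]'
python3 -m handwheel '[[[0,0,0],[0,0,0],0],[[0,0,0],[0,0,0],0],[[0,0,0],[0,0,0],0]]'
python3 - <<'E'
from h import *
st()
E
```

```text
time: 45.45
ee_pos: [0.5526, 0.1725, 0.2262]
ee_rot: [-0.501, 0.498, -0.499, 0.502]
ft_force: [1.5, -0.2, -1.0]
grip_width: 0.0174
time: 45.7
ee_pos: [0.5527, 0.1687, 0.2276]
ee_rot: [0.501, -0.499, 0.499, -0.501]
ft_force: [-0.1, 0.2, -0.4]
grip_width: 0.0171
t 45.7 pos [0.5527 0.1687 0.2276] F [-0.1  0.2 -0.4] M [-0.03  0.01  0.02] g 0.0171
rot [[0.003, -0.0, 1.0], [-1.0, -0.0, 0.003], [0.0, -1.0, -0.0]] j [ 0.094  0.438  1.349 -0.     1.355  0.091]
```

```bash
python3 -m handwheel '[[[0.001,0.0045,-0.012],[0,0,0],0],[[0,0,-0.01],[0,0,0],0],[[0,0,0],[0,0,0],0],[[0,0,0],[0,0,0],0]]'
python3 - <<'E'
from h import *
st();P,im=look(['lock_hole_l'],'w19')
s=st()
print(proj([.5535,.1732,.146],P),[proj([s['ee_pos'][0],s['ee_pos'][1]+d,s['ee_pos'][2]-.0525],P) for d in (0,.002)])
c=cv2.resize(im[130:290,190:310],None,fx=4,fy=4,interpolation=cv2.INTER_NEAREST)
cv2.imwrite('pics/w19c.png',cv2.convertScaleAbs(c,alpha=1.5,beta=20))
E
```

```text
time: 46.03
ee_pos: [0.5532, 0.1737, 0.2046]
ee_rot: [0.501, -0.499, 0.499, -0.501]
ft_force: [-0.3, -0.3, 0.2]
grip_width: 0.0171
t 46.03 pos [0.5532 0.1737 0.2046] F [-0.3 -0.3  0.2] M [-0.01  0.09 -0.  ] g 0.0171
rot [[0.004, -0.001, 1.0], [-1.0, -0.0, 0.004], [0.0, -1.0, -0.001]] j [ 0.102  0.461  1.376 -0.     1.306  0.099]
lock_hole_l [([0.5521, 0.1717, 0.1455], 0.96)]
t 46.13 pos [0.5536 0.1738 0.2055] F [ 0.2 -0.3 -0. ] M [-0.09  0.02 -0.  ] g 0.017
rot [[0.004, 0.001, 1.0], [-1.0, 0.0, 0.004], [-0.0, -1.0, 0.001]] j [0.102 0.46  1.375 0.    1.306 0.099]
[250.8 210.1] [array([251. , 212.2]), array([251. , 209.7])]
```

View pics/w19c.png

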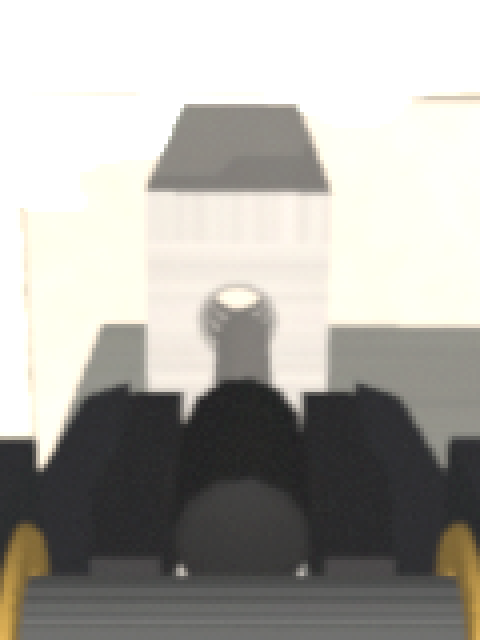

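```bash
python3 -m handwheel '[[[-0.0009,-0.0006,-0.003],[0,0,0],0],[[0,0,-0.003],[0,0,0],0],[[0,0,-0.002],[0,0,0],0],[[0,0,0],[0,0,0],0],[[0,0,0],[0,0,0],0]]'
python3 - <<'E'
from h import *
st()
E
python3 -m handwheel '[[[0,0,-0.003],[0,0,0],0],[[0,0,0],[0,0,0],0]]'
python3 - <<'E'
from h import *
st()
E
```

```text
time: 46.55
ee_pos: [0.5525, 0.1735, 0.197]
ee_rot: [0.501, -0.499, 0.499, -0.501]
ft_force: [-0.3, -0.1, -0.3]
grip_width: 0.0168
t 46.55 pos [0.5525 0.1735 0.197 ] F [-0.3 -0.1 -0.3] M [-0.09  0.04  0.03] g 0.0168
rot [[0.004, -0.0, 1.0], [-1.0, 0.0, 0.004], [-0.0, -1.0, -0.0]] j [0.102 0.465 1.39  0.    1.287 0.098]
time: 46.72
ee_pos: [0.5524, 0.1734, 0.1936]
ee_rot: [0.501, -0.499, 0.499, -0.501]
ft_force: [0.2, 0.1, -0.7]
grip_width: 0.017
t 46.72 pos [0.5524 0.1734 0.1936] F [ 0.2  0.1 -0.7] M [-0.06  0.1  -0.05] g 0.017
rot [[0.004, -0.001, 1.0], [-1.0, -0.0, 0.004], [0.0, -1.0, -0.001]] j [ 0.102  0.468  1.395 -0.     1.28   0.098]
```

```bash
python3 -m handwheel '[[[0,0,-0.004],[0,0,0],0],[[0,0,-0.004],[0,0,0],0],[[0,0,0],[0,0,0],0]]'
python3 - <<'E'
from h import *
st()
E
python3 -m handwheel '[[[0,0,-0.004],[0,0,0],0],[[0,0,-0.004],[0,0,0],0],[[0,0,0],[0,0,0],0]]'
python3 - <<'E'
from h import *
st()
E
```

```text
time: 46.97
ee_pos: [0.5521, 0.1734, 0.185]
ee_rot: [0.501, -0.499, 0.499, -0.501]
ft_force: [0.4, 0.2, -0.1]
grip_width: 0.0173
t 46.97 pos [0.5521 0.1734 0.185 ] F [ 0.4  0.2 -0.1] M [-0.03  0.07  0.04] g 0.0173
rot [[0.004, -0.002, 1.0], [-1.0, -0.0, 0.004], [0.0, -1.0, -0.002]] j [0.102 0.475 1.406 0.    1.262 0.098]
time: 47.22
ee_pos: [0.5522, 0.1734, 0.1771]
ee_rot: [0.501, -0.499, 0.499, -0.501]
ft_force: [-0.1, -0.1, -0.7]
grip_width: 0.0171
t 47.22 pos [0.5522 0.1734 0.1771] F [-0.1 -0.1 -0.7] M [-0.09  0.08 -0.01] g 0.0171
rot [[0.004, -0.001, 1.0], [-1.0, -0.0, 0.004], [0.0, -1.0, -0.001]] j [ 0.102  0.482  1.417 -0.     1.244  0.098]
```

```bash
python3 -m handwheel '[[[0,0,-0.005],[0,0,0],0],[[0,0,-0.005],[0,0,0],0],[[0,0,-0.005],[0,0,0],0],[[0,0,0],[0,0,0],0],[[0,0,0],[0,0,0],0]]'
python3 - <<'E'
from h import *
st()
E
python3 -m handwheel '[[[0,0,-0.003],[0,0,0],0],[[0,0,-0.003],[0,0,0],0],[[0,0,0],[0,0,0],0],[[0,0,0],[0,0,0],0]]'
python3 - <<'E'
from h import *
st()
E
```

```text
time: 47.63
ee_pos: [0.5524, 0.1734, 0.1627]
ee_rot: [0.501, -0.499, 0.499, -0.501]
ft_force: [-0.0, 0.7, -1.3]
grip_width: 0.0171
t 47.63 pos [0.5524 0.1734 0.1627] F [-0.   0.7 -1.3] M [-0.02  0.07 -0.03] g 0.0171
rot [[0.004, -0.001, 1.0], [-1.0, -0.0, 0.004], [0.0, -1.0, -0.001]] j [0.102 0.497 1.434 0.    1.211 0.098]
time: 47.97
ee_pos: [0.5525, 0.1735, 0.1569]
ee_rot: [0.501, -0.499, 0.499, -0.501]
ft_force: [-0.0, 0.4, -0.0]
grip_width: 0.0171
t 47.97 pos [0.5525 0.1735 0.1569] F [-0.   0.4 -0. ] M [-0.05  0.03  0.01] g 0.0171
rot [[0.004, -0.0, 1.0], [-1.0, -0.0, 0.004], [0.0, -1.0, -0.0]] j [0.102 0.502 1.441 0.    1.198 0.098]
```

```bash
python3 -m handwheel '[[[0,0,-0.002],[0,0,0],0],[[0,0,-0.001],[0,0,0],0],[[0,0,0],[0,0,0],0],[[0,0,0],[0,0,0],0]]'
python3 -m handwheel '[[[0,0,-0.001],[0,0,0],0],[[0,0,0],[0,0,0],0]]'
python3 -m handwheel '[[[0,0,-0.001],[0,0,0],0],[[0,0,0],[0,0,0],0]]'
```

```text
time: 48.3
ee_pos: [0.5525, 0.1734, 0.154]
ee_rot: [0.501, -0.499, 0.499, -0.501]
ft_force: [1.0, 0.5, -0.5]
grip_width: 0.0173
time: 48.47
ee_pos: [0.5527, 0.1735, 0.1534]
ee_rot: [-0.501, 0.499, -0.499, 0.501]
ft_force: [-0.9, -0.6, 1.0]
grip_width: 0.017
time: 48.63
ee_pos: [0.5527, 0.1735, 0.1533]
ee_rot: [-0.501, 0.499, -0.499, 0.501]
ft_force: [-2.9, -0.2, 8.5]
grip_width: 0.0173
```

Seated. Release, back off and check everything.

```bash
python3 -m handwheel '[[[0,0,0],[0,0,0],0.4],[[0,0,0],[0,0,0],0.4],[[0,0,0],[0,0,0],0.4],[[0,0,0],[0,0,0],0.4]]'
python3 -m handwheel '[[[0,0,0.01],[0,0,0],0.4],[[0,0,0.02],[0,0,0],0.4],[[0,0,0.03],[0,0,0],0.4],[[0,0,0.04],[0,0,0],0.4],[[-0.03,0,0.02],[0,0,0],0.4],[[-0.04,0,0.02],[0,0,0],0.4],[[-0.04,0,0.02],[0,0,0],0.4],[[-0.02,0,0],[0,0,0],0.4]]'
python3 - <<'E'
from h import *
st();P,im=look(['lock_hole_l'],'w20'); look(['tray','cap_a','pin_1','bar_knob'],'t5','top'); look(['tray','cap_a','pin_1','bar_knob'],'s6','side')
E
```

```text
time: 48.97
ee_pos: [0.5525, 0.1734, 0.1518]
ee_rot: [0.501, -0.499, 0.499, -0.501]
ft_force: [-1.5, -0.7, -0.1]
grip_width: 0.0354
time: 49.63
ee_pos: [0.4259, 0.1738, 0.3135]
ee_rot: [-0.499, 0.498, -0.5, 0.503]
ft_force: [0.1, 0.1, 0.9]
grip_width: 0.0353
t 49.63 pos [0.4259 0.1738 0.3135] F [0.1 0.1 0.9] M [-0.05  0.05  0.01] g 0.0353
rot [[0.005, 0.006, 1.0], [-1.0, 0.001, 0.005], [-0.001, -1.0, 0.006]] j [0.132 0.117 1.547 0.    1.471 0.127]
lock_hole_l [([0.5519, 0.1722, 0.1435], 0.8)]
tray [([0.5062, 0.3783, 0.0018], 0.92), ([0.5492, -0.0054, -0.0029], 0.38)]
cap_a [([0.5009, 0.3852, 0.0004], 0.76), ([0.3885, -0.2574, 0.0002], 0.6), ([0.4417, 0.3835, -0.0003], 0.56), ([0.5647, 0.383, 0.0058], 0.55), ([0.7714, -0.0489, 0.0005], 0.53)]
pin_1 [([0.5511, -0.0075, -0.0025], 0.48), ([0.5538, 0.1736, 0.0985], 0.46), ([0.5486, -0.1981, 0.1023], 0.39), ([0.5064, 0.3807, 0.001], 0.24)]
bar_knob [([0.5481, -0.0124, 0.1643], 0.9)]
tray [([0.5118, 0.3781, 0.002], 0.67), ([0.5492, -0.015, 0.1222], 0.67)]
cap_a [([0.3867, -0.2631, 0.002], 0.97), ([0.7765, -0.0542, 0.0019], 0.86), ([0.4476, 0.3812, 0.0047], 0.81), ([0.5071, 0.3807, 0.0078], 0.66), ([0.5683, 0.377, 0.0029], 0.47)]
pin_1 [([0.5502, -0.2039, 0.1016], 0.54)]
bar_knob [([0.5539, -0.0062, 0.1581], 0.75), ([0.4004, 0.1381, 0.0016], 0.25)]
```

View pics/t5.png

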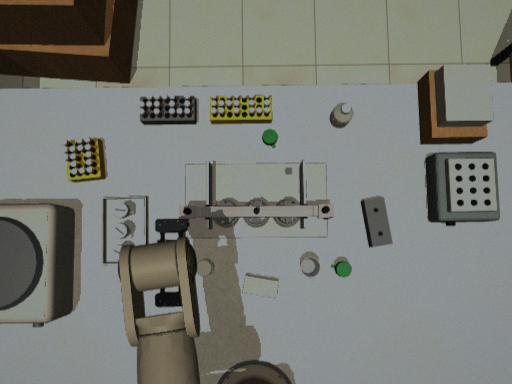

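View pics/s6.png

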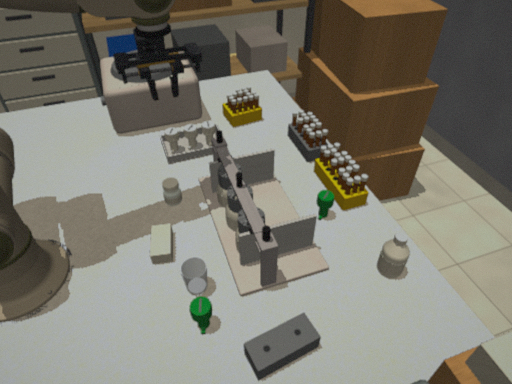

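```bash
python3 -m handwheel '[[[0,0,0],[0,0,0],0.4],[[0,0,0],[0,0,0],0.4],[[0,0,0],[0,0,0],0.4],[[0,0,0],[0,0,0],0.4]]'
python3 - <<'E'
from h import *
st(); print(env.hand_in())
E
```

```text
time: 50.57
ee_pos: [0.428, 0.1735, 0.3093]
ee_rot: [0.501, -0.499, 0.499, -0.501]
ft_force: [0.3, 0.4, -1.2]
grip_width: 0.035
t 50.57 pos [0.428  0.1735 0.3093] F [ 0.3  0.4 -1.2] M [-0.07  0.03  0.03] g 0.035
rot [[0.004, -0.0, 1.0], [-1.0, -0.0, 0.004], [0.0, -1.0, -0.0]] j [0.13  0.127 1.546 0.    1.468 0.127]
the job is handed in; nothing more can be done
None
```

The reagent station is ready to draw, and I handed the job in at about 50.6 s of the 208 s allowed; no verdict was reported.

- **Caps:** All three bottles had caps. I pressed each about 10 mm, turned it about 62°, lifted it off and stood it in the tray.
- **Bar:** I pulled it forward by its knob to the stop, where the wrist force rose to about 21 N. The knob ended at x ≈ 0.5515 m, over the bottle row.
- **Pins:** Both went in without resistance until the heads met the upper ears, with the fingertips at about 0.153–0.154 m.

**Last checks:**
- The final top and side pictures show three caps in the tray, the bar over the bottles and a pin head on each bracket. The beaker and jar look to be where they started.
- The networks put the pin tips at 0.0985 m (left) and about 0.102 m (right); fully home is 0.101 m.
- The left pin was confirmed only from the top camera, because the side camera's network missed it. The picture does show its head there.
- The top and side cameras disagree by up to about 6 mm on some positions, so they cannot confirm the bar's last millimetres. For that I rely on the stop force and on both pins passing through the bar.

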